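# Find the rocking dish and slide it onto the seconds board

## Task

One of the two square clay dishes on the grey stone slab is warped and rocks across one of its diagonals. Find it by pressing its opposite corners down in turn where it stands - one corner, the opposite one, then the first again, each firmly for a moment so that you see it rock - even if the other dish has already proved sound. Then slide the rocking dish onto the wooden board behind the slab, with all four feet on the wood, leave the sound dish standing where it is, and do not disturb the vase, bowl and brush.

Things in the scene. Friction and masses are not known exactly. Their poses are not given: they have to be found in the camera images.
- station: fixed low bench: grey stone checking slab in front, wooden seconds board behind. Origin at table height, in the middle of the straight joint line between them; x is its depth (slab at -x, board at +x, roughly away from the robot), y its length (both 400 mm long, y -200 to 200 mm), z up. The two dishes stand side by side on the slab, about 90 mm from the joint line and 200 mm apart
- slab (a point): middle of the flat top of the grey stone slab, 20 mm above the table; the slab reaches from x = -180 mm to the joint line at x = 0 of the bench; same axes as the bench
- board (a point): middle of the top of the wooden board, 18 mm above the table (2 mm step down from the slab); the board reaches from the joint line x = 0 to x = 180 mm; along its far side stands a batten 18 mm thick, 45 mm high, at its two ends battens 30 mm high; same axes as the bench
- dish_one: 120 mm square unglazed off-white clay dish, 28 mm high, about 0.36 kg, on four 22 mm square feet 10 mm high under the corners. Origin underside centre, z up, x and y along its sides. Flat rim 26 mm wide; in the middle a 68 x 68 mm recess, 13 mm deep (floor 15 mm above the origin). Looks the same as the other dish. Slides with a few N
- dish_two: the other dish: same shape, size, mass and axes as dish_one. One of the two (not told which) has the two feet of one diagonal (not told which) 4 mm short: it stands level by itself, but a short corner pressed with over 2 N dips about 3 mm, and comes up again when let go. The other dish does not move when pressed over its feet
- dish_one_c1 (a point): point on the flat rim top of dish_one, right above the foot at its +x +y corner (46 mm from the centre in x and y), a place to press; c1 and c3 are opposite, c2 and c4 are opposite
- dish_one_c2 (a point): point on the flat rim top of dish_one, right above the foot at its -x +y corner (46 mm from the centre in x and y), a place to press; c1 and c3 are opposite, c2 and c4 are opposite
- dish_one_c3 (a point): point on the flat rim top of dish_one, right above the foot at its -x -y corner (46 mm from the centre in x and y), a place to press; c1 and c3 are opposite, c2 and c4 are opposite
- dish_one_c4 (a point): point on the flat rim top of dish_one, right above the foot at its +x -y corner (46 mm from the centre in x and y), a place to press; c1 and c3 are opposite, c2 and c4 are opposite
- dish_two_c1 (a point): point on the flat rim top of dish_two, right above the foot at its +x +y corner (46 mm from the centre in x and y), a place to press; c1 and c3 are opposite, c2 and c4 are opposite
- dish_two_c2 (a point): point on the flat rim top of dish_two, right above the foot at its -x +y corner (46 mm from the centre in x and y), a place to press; c1 and c3 are opposite, c2 and c4 are opposite
- dish_two_c3 (a point): point on the flat rim top of dish_two, right above the foot at its -x -y corner (46 mm from the centre in x and y), a place to press; c1 and c3 are opposite, c2 and c4 are opposite
- dish_two_c4 (a point): point on the flat rim top of dish_two, right above the foot at its +x -y corner (46 mm from the centre in x and y), a place to press; c1 and c3 are opposite, c2 and c4 are opposite
- vase: biscuit clay vase, 165 mm high, 88 mm at the widest, loose bystander; origin underside centre
- paint_bowl: small terracotta bowl, 90 mm across, 50 mm high, loose bystander; origin underside centre
- brush: flat brush 180 mm long with wooden handle and metal ferrule, lying on the table, loose bystander; origin at its underside, x along it
Mind the look-alikes: they are no part of the job. Leave any green or pink look-alike of the dish_one alone.

How it is judged:
By the outcome, as a careful person would: the job done as asked, in the order asked, and still so for the second after the job is handed in, with the robot touching nothing.
It also fails if it takes over 72 s, if anything falls off the work surface, if the arm or the gripper's body presses on something with over 40 N, if the wrist force passes 120 N, or if a joint passes its speed limit or range.

## Robot

A 7-joint arm with a two-finger parallel gripper is mounted at the origin on the work surface. World frame = base frame: x ahead of the robot, y to its left, z up, the work surface at z = 0. Lengths are in m, angles in rad, forces in N, time in s.
With the tool pointing down it reaches from about 0.4 to 0.85 m from the base axis. Payload 10.4 kg.
Tool frame: the origin (TCP) lies on the centre line of the jaws, within the pads' length; the fingertips stand 22 mm ahead of it and the grasp point (between the pads) lies 3 mm ahead of it; x points along the fingers, y is the direction in which the jaws open and shut, and the axes are right-handed (so a half turn about x gives the same grasp; the last joint's range is limited). The gripper opens to 87 mm and grips with 3 to 60 N. Pads are 19 mm wide; open, the fingers measure 117 mm over their backs; the gripper's body (75 mm by 190 mm) begins 51 mm behind the grasp point.
Start: joints at [1.316, 0.332, -0.065, 1.46, 0.022, 1.35, -0.088], TCP at [0.144, -0.608, 0.218] pointing down, gripper open.
Joint ranges: [-2.6, 2.6], [-0.5, 2.12], [-1.47, 1.34], [0.16, 2.42], [-1.27, 4.41], [0.06, 2.06], [-2.6, 2.6]. Speed limits (rad/s): [2.22, 2.22, 2.79, 2.79, 3.14, 3.14, 3.14].

## Interface

Orientations are given as a unit quaternion [x, y, z, w].
In Python, from rig import state, get_image, camera_model, ticket, finder gives the robot as it stands.
- The arm moves only by the tool play_rows, never from a script. Its argument "motion" is a list that holds one entry, the list of rows, each a list of 7 numbers: the shift along the tool's x, y, z in units of 25 mm (1.0 is 25 mm), then the turn, a rotation vector about the tool's x, y, z in units of 6 degrees (1.0 is 6 degrees), then the finger opening in mm, from 0 to 87. A call has 1 to 5 rows; each row shifts and turns the commanded pose from where the row before left it, along the tool's axes as they then stand; what a row does not reach is not made up. A row lasts 1/10 s, in which the tool goes at most 50 mm and 8.59 degrees, less where a joint would pass 70% of its speed; a pose out of reach is approached as far as the arm can. A call is refused whole if a number of a shift passes 1 or a number of a turn 1, either way. A call with a gripper value outside its range is refused whole. The fingers move at their own pace and stop on an object; "grip_force" is the grip in N (left out, the last holds). Time passes only in rows, so rows that do not move let the fingers close. It gives the time, the measured TCP pose, the force and the opening at its end, in the units of the state.
- state(): the state, without advancing time (a new reading comes with each control period).
- get_image(name): name is "side" or "top"; returns the picture (384x512x3 uint8, blue, green, red); there is no depth.
- camera_model(name): a dict with "intrinsics" (3x3 intrinsics, pixels), "world_from_camera" (4x4, takes a point from camera to world coordinates). Camera axes: x right, y down, z forward; pixel columns grow to the right and rows downward; lengths in m; the calibration is good to about 2 mm. A picture is of the moment at which its call begins. camera_model takes no time and is no camera call.
- ticket.sign_off(): hands the job in, once; it reports no verdict.
Trained networks look in the newest picture that a camera, given by its name, has taken for a name from the list of things; names that differ only in an ending like _2 or _b are one class to them, and where a whole thing is asked for, a point or a joint stands for the part that bears it (a point fixed in the world has none). Each returns a list of dicts, best first, with "score" (0 to 1); they miss things now and then, are a little off and sometimes report something else, mostly with a low value. They report only what shows in the picture. A call takes as long as a camera call. They do not tell look-alikes from the thing itself.
- finder.silhouettes(camera, target): "mask" (384x512 bool, what is visible of it) and "bbox" ([left, top, right, bottom] in pixels, round what is visible of it).
The state is a dict: "time_s": time; "joint_positions": joint angles; "joint_velocities": joint speeds; "tau": joint torques, N m; "tool_pos": TCP position; "ee_rot": TCP orientation; "wrist_force": force on the tool from outside, world axes, zero at the start; "ft_torque": the same for the moment, N m; "width": opening from 0.0 (shut) to 1.0 (fully open).
Only numpy, scipy, OpenCV 4.12 (cv2) and the standard library are available. Lean on these libraries where they do the work, as an engineer would, in place of code of your own. Each camera call takes 0.05 s, during which the arm holds its last target.

## Working session

There is one attempt and no reset: what is moved stays moved. The work goes in short steps, Python scripts to look and compute and a tool call to move; the robot and the scene stay as the last step left them, time stands still between calls to the robot, and variables do not carry over. Pictures are saved under pics/ and viewed, and the job is handed in when it is done.

Besides the shell and the picture viewer there is one more tool, called after ">>>" by a JSON object that holds its "name" and its "arguments", one argument or row to a line. play_rows: Moves the arm, as the interface text tells. Its arguments: {"type":"object","properties":{"motion":{"type":"array"},"grip_force":{"type":"number"}},"required":["motion"]}

```bash
mkdir -p pics; ls; python3 - <<'E'
from rig import *
import cv2
s=state();print({k:s[k] for k in s})
for c in("side","top"):
    im=get_image(c);cv2.imwrite(f"pics/{c}0.png",im);m=camera_model(c);print(m)
E
```

```text
pics
{'time_s': 0.0, 'joint_positions': array([ 1.31638566,  0.33285615, -0.06469864,  1.46097012,  0.0215954 ,
        1.34990857, -0.08853632]), 'joint_velocities': array([ 0.00064958,  0.00062578,  0.00041077, -0.00175994, -0.00161652,
        0.00098366, -0.00052872]), 'tau': array([-1.13784794e-03, -6.23242950e+01,  2.40759202e-02, -3.89909542e+01,
       -6.14338880e-02,  3.93756072e-02,  1.21135731e-04]), 'tool_pos': array([ 0.14348684, -0.60788472,  0.21755001]), 'ee_rot': array([-0.702281  , -0.082273  ,  0.70244491, -0.08126314]), 'wrist_force': array([-0.1049301 , -0.12948697, -0.15078035]), 'ft_torque': array([-0.00126744, -0.03513907, -0.03634101]), 'width': 0.9977470967339955}
{'intrinsics': array([[383.62312799,   0.        , 253.78641023],
       [  0.        , 383.62312799, 189.65985818],
       [  0.        ,   0.        ,   1.        ]]), 'world_from_camera': array([[-0.85453357, -0.3098027 ,  0.41688686,  0.00710952],
       [-0.51934498,  0.49838341, -0.69418641,  0.82761692],
       [ 0.00729133, -0.80971369, -0.58677983,  0.75087501],
       [ 0.        ,  0.        ,  0.        ,  1.        ]])}
{'intrinsics': array([[371.18666498,   0.        , 260.18933246],
       [  0.        , 371.18666498, 194.20506701],
       [  0.        ,   0.        ,   1.        ]]), 'world_from_camera': array([[-0.00837271, -0.9860897 ,  0.16600302,  0.30760214],
       [-0.99985076,  0.01076426,  0.01351221, -0.02182668],
       [-0.01511115, -0.16586511, -0.98603267,  1.2074077 ],
       [ 0.        ,  0.        ,  0.        ,  1.        ]])}
```

View pics/side0.png

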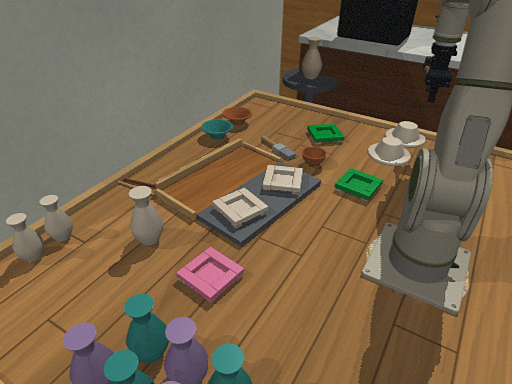

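View pics/top0.png

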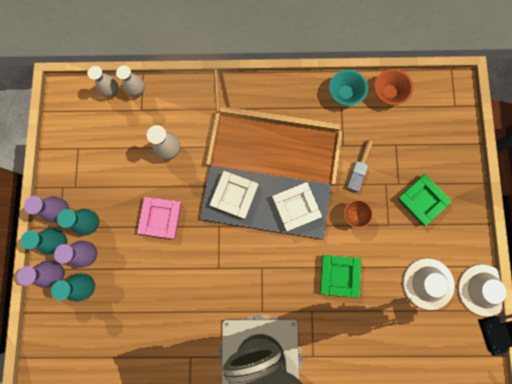

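The candidates are the white dishes on the slab, at top-view pixels (234,193) and (297,207). The pink dish (160,218) and the green ones (341,276), (425,200) are look-alikes standing off the slab. I'll measure the white pair next.

```bash
cat > h.py <<'E'
import numpy as np, cv2
from rig import *
from scipy.optimize import minimize
CM={c:camera_model(c) for c in("side","top")}
def proj(c,P):
    m=CM[c];T=np.linalg.inv(m["world_from_camera"]);P=np.atleast_2d(P)
    q=P@T[:3,:3].T+T[:3,3];q=q@m["intrinsics"].T;return q[:,:2]/q[:,2:]
def unproj(c,uv,z):
    m=CM[c];uv=np.atleast_2d(uv);d=np.c_[uv,np.ones(len(uv))]@np.linalg.inv(m["intrinsics"]).T@m["world_from_camera"][:3,:3].T
    o=m["world_from_camera"][:3,3];return o+d*((z-o[2])/d[:,2])[:,None]
def pts(x,y,a,loc):
    c,s=np.cos(a),np.sin(a);l=np.asarray(loc,float);return np.c_[x+c*l[:,0]-s*l[:,1],y+s*l[:,0]+c*l[:,1],l[:,2]]
S=4
def sil(c,p,boxes):
    m=np.zeros((384*S,512*S),np.uint8)
    for (x0,x1,y0,y1,z0,z1) in boxes:
        L=[(x,y,z) for x in(x0,x1) for y in(y0,y1) for z in(z0,z1)]
        h=cv2.convexHull(((proj(c,pts(*p,L))+.5)*S).astype(np.float32))
        cv2.fillConvexPoly(m,np.round(h).astype(np.int32),1)
    return cv2.resize(m.astype(np.float32),(512,384),interpolation=cv2.INTER_AREA)
def fit(masks,p0,boxes,w={"top":1,"side":1}):
    f=lambda p:sum(w[c]*np.abs(sil(c,p,boxes)-masks[c]).sum() for c in masks)
    best=None
    for d in(-.15,0,.15):
        r=minimize(f,np.array(p0)+[0,0,d],method="Nelder-Mead",options=dict(initial_simplex=np.array(p0)+[0,0,d]+np.array([[0,0,0],[.01,0,0],[0,.01,0],[0,0,.1]])))
        if best is None or r.fun<best.fun:best=r
    return best.x,best.fun
E
python3 - <<'E'
from h import *
import pickle
out={}
for c in("side","top"):
    get_image(c)
    for t in("dish_one","station","vase","paint_bowl","brush"):
        r=finder.silhouettes(c,t);out[c,t]=r
        for d in r: print(c,t,round(d["score"],2),d["bbox"],d["mask"].sum())
pickle.dump(out,open("m.pkl","wb"))
print(state()["time_s"])
E
```

```text
side dish_one 0.92 [334.6, 167.6, 382.3, 201.2] 945
side dish_one 0.82 [263.3, 165.7, 302.2, 191.7] 884
side dish_one 0.82 [306.4, 122.1, 342.6, 145.2] 551
side dish_one 0.79 [180.5, 247.6, 240.0, 302.9] 1977
side station 0.61 [154.2, 138.6, 319.8, 248.6] 7752
side station 0.26 [128.2, 185.7, 161.9, 246.0] 1378
side vase 0.83 [126.1, 188.1, 162.0, 249.4] 1455
side vase 0.41 [213.1, 189.9, 270.7, 229.9] 1257
side vase 0.34 [260.9, 164.1, 300.9, 194.6] 923
side paint_bowl 0.55 [303.8, 144.9, 328.3, 167.6] 410
side brush 0.83 [263.0, 135.7, 293.8, 158.9] 286
top dish_one 0.93 [140.3, 198.6, 180.1, 239.3] 1464
top dish_one 0.81 [270.5, 184.5, 319.9, 230.4] 1394
top dish_one 0.73 [321.1, 255.8, 360.4, 298.3] 1526
top dish_one 0.71 [398.8, 175.8, 452.5, 222.8] 1557
top station 0.95 [200.9, 102.5, 342.4, 237.5] 11647
top station 0.66 [346.4, 140.5, 371.1, 189.6] 514
top vase 0.76 [149.7, 127.7, 180.8, 162.8] 788
top paint_bowl 0.92 [346.3, 199.5, 370.9, 229.8] 656
top paint_bowl 0.48 [149.6, 128.9, 183.5, 161.6] 742
top brush 0.72 [348.9, 141.6, 371.4, 185.6] 527
top brush 0.4 [272.1, 183.8, 321.3, 230.8] 1454
0.7
```

```bash
python3 - <<'E'
from h import *
import pickle
out=pickle.load(open("m.pkl","rb"))
W={}
for c in("side","top"):
    im=cv2.imread(f"pics/{c}0.png");st=out[c,"station"][0]
    hsv=cv2.cvtColor(im,cv2.COLOR_BGR2HSV)
    w=((hsv[...,1]<75)&(hsv[...,2]>110)).astype(np.uint8)
    b=[int(v) for v in st["bbox"]];r=np.zeros_like(w);r[b[1]:b[3],b[0]:b[2]]=1;w&=r
    w=cv2.morphologyEx(w,cv2.MORPH_CLOSE,np.ones((5,5)))
    n,l,s,ce=cv2.connectedComponentsWithStats(w)
    for i in range(1,n):
        if s[i,4]>400: print(c,i,s[i],ce[i],unproj(c,ce[i],.045)); W.setdefault(c,[]).append((l==i).astype(np.float32))
boxes=[(-.06,.06,-.06,.06,.03,.048)]+[(a-.011,a+.011,b-.011,b+.011,.02,.03) for a in(-.049,.049) for b in(-.049,.049)]
W["top"].sort(key=lambda m:np.nonzero(m)[1].mean());W["side"].sort(key=lambda m:np.nonzero(m)[1].mean())
P=[]
for k in range(2):
    ms={c:W[c][k] for c in W}
    uv=np.array([np.nonzero(ms["top"])[1].mean(),np.nonzero(ms["top"])[0].mean()])
    x=unproj("top",uv,.045)[0]
    for sub in(("top","side"),("top",),("side",)):
        p,e=fit({c:ms[c] for c in sub},[x[0],x[1],-.3],boxes);print(k,sub,p.round(4),e)
        if len(sub)==2:P.append(p)
for c in W:
    im=cv2.imread(f"pics/{c}0.png");
    b=[int(v) for v in out[c,"station"][0]["bbox"]];x0,y0=b[0]-15,b[1]-15
    f=4;cr=cv2.resize(im[y0:y0+150,x0:x0+190],None,fx=f,fy=f,interpolation=cv2.INTER_CUBIC)
    for p in P:
        for L in([(s*.06,t*.06,.048) for s,t in((1,1),(1,-1),(-1,-1),(-1,1))],):
            q=((proj(c,pts(*p,L))+.5-[x0,y0])*f).astype(int);cv2.polylines(cr,[q],True,(0,0,255),1)
    cv2.imwrite(f"pics/{c}_fit.png",cr)
np.save("P.npy",P)
E
```

```text
side 4 [263 162  43  34 937] [282.78548559 178.24439701] [[ 0.46105878 -0.11199694  0.045     ]]
side 8 [ 212  187   56   39 1206] [240.07960199 205.39220564] [[0.50183843 0.08197257 0.045     ]]
top 1 [ 209  166  122   71 5125] [271.09814634 198.53326829] [[ 0.48901609 -0.04034563  0.045     ]]
0 ('top', 'side') [ 0.5106  0.0751 -0.3764] 3802.4375
0 ('top',) [ 0.4816 -0.1295  0.0451] 3641.9375
0 ('side',) [ 0.5096  0.0723 -0.3256] 138.25Traceback (most recent call last):
  File "<stdin>", line 18, in <module>
IndexError: list index out of range
```

```bash
cat > seg.py <<'E'
from h import *
import pickle
boxes=[(-.06,.06,-.06,.06,.03,.048)]+[(a-.011,a+.011,b-.011,b+.011,.02,.03) for a in(-.049,.049) for b in(-.049,.049)]
BB={"side":[154,138,320,249],"top":[200,102,342,238]}
def white(c,im,th,pr=True):
    g=im.min(2);b=BB[c]
    w=(g>th[c]).astype(np.uint8);r=np.zeros_like(w);r[b[1]:b[3],b[0]:b[2]]=1;w&=r
    n,l,s,ce=cv2.connectedComponentsWithStats(w);o=[]
    for i in range(1,n):
        if s[i,4]>400:
            m=(l==i).astype(np.uint8);cs,_=cv2.findContours(m,cv2.RETR_EXTERNAL,cv2.CHAIN_APPROX_NONE)
            m[:]=0;cv2.drawContours(m,cs,-1,1,-1);o.append(m.astype(np.float32))
            if pr:print(c,s[i],ce[i].round(1))
    o.sort(key=lambda m:np.nonzero(m)[1].mean());return o
E
python3 - <<'E'
from seg import *
W={}
for c in("side","top"):
    im=cv2.imread(f"pics/{c}0.png")
    print(c,[im[p[1],p[0]].tolist() for p in ([(240,207),(283,180),(230,228)] if c=="side" else [(234,180),(297,195),(265,220),(265,180),(265,205)])])
    W[c]=white(c,im,{"side":105,"top":120})
P=[]
for k in range(2):
    ms={c:W[c][k] for c in W}
    uv=np.array([np.nonzero(ms["top"])[1].mean(),np.nonzero(ms["top"])[0].mean()])
    x=unproj("top",uv,.045)[0]
    for sub in(("top","side"),("top",),("side",)):
        p,e=fit({c:ms[c] for c in sub},[x[0],x[1],-.3],boxes);print(k,sub,p.round(4),e)
        if len(sub)==2:P.append(p)
for c in W:
    im=cv2.imread(f"pics/{c}0.png");b=BB[c];x0,y0=b[0]-15,b[1]-15
    f=4;cr=cv2.resize(im[y0:y0+150,x0:x0+190],None,fx=f,fy=f,interpolation=cv2.INTER_CUBIC)
    for p in P:
        L=[(s*.06,t*.06,.048) for s,t in((1,1),(1,-1),(-1,-1),(-1,1))]
        q=((proj(c,pts(*p,L))+.5-[x0,y0])*f).astype(int);cv2.polylines(cr,[q],True,(0,0,255),1)
    cv2.imwrite(f"pics/{c}_fit.png",cr)
np.save("P.npy",P)
E
```

```text
side [[165, 186, 200], [166, 189, 202], [60, 61, 58]]
side [263 165  40  24 695] [283.  176.7]
side [213 187  55  35 916] [239.6 204.5]
top [[202, 230, 235], [171, 198, 215], [110, 113, 112], [108, 115, 119], [108, 112, 114]]
top [ 210  170   49   49 1453] [233.9 194. ]
top [ 272  182   50   49 1500] [296.7 206.1]
0 ('top', 'side') [ 0.5073  0.0772 -0.3673] 377.3125
0 ('top',) [ 0.5067  0.0782 -0.3748] 37.8125
0 ('side',) [ 0.5173  0.0636 -0.4434] 254.625
1 ('top', 'side') [ 0.4659 -0.122   0.3758] 274.875
1 ('top',) [ 0.4659 -0.1209  0.3739] 43.3125
1 ('side',) [ 0.4742 -0.1419  0.3607] 172.875
```

View pics/top_fit.png

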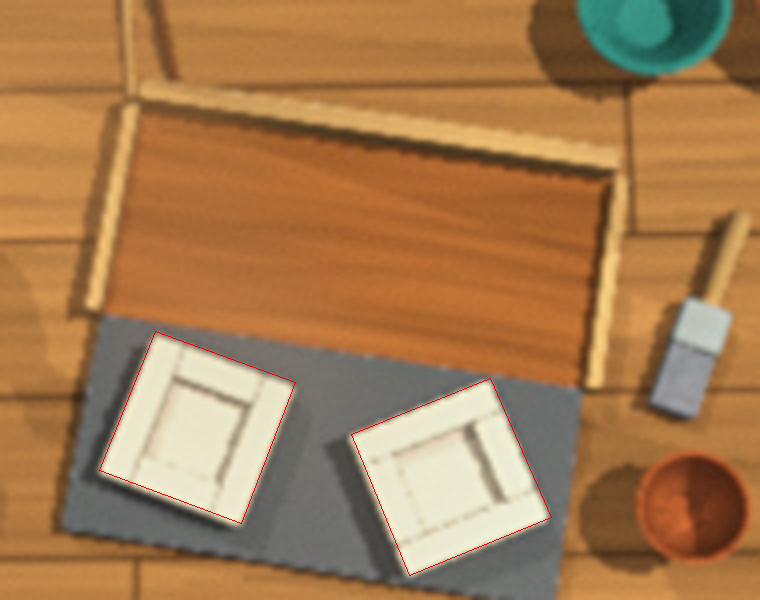

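View pics/side_fit.png

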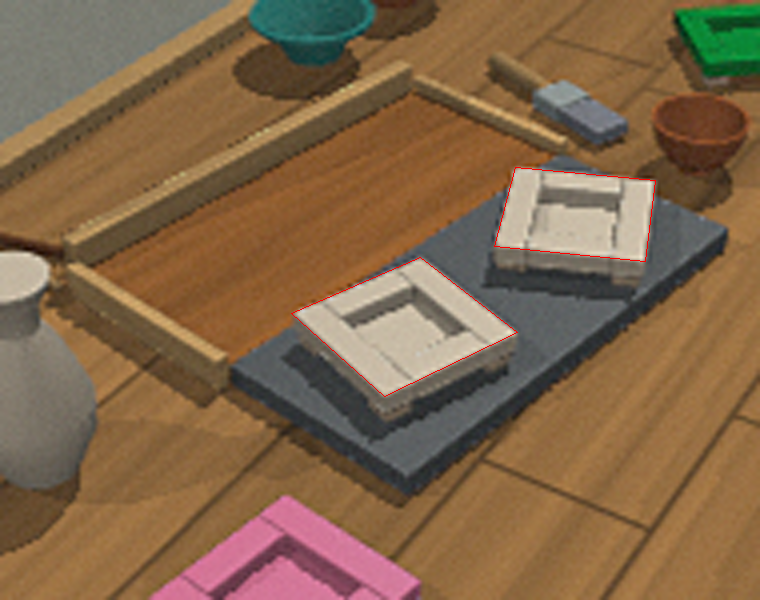

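Both images show the fitted outlines sitting on the white rims: left dish A at (234,194), right dish B at (297,206). The side-view residual is larger, but the rim outlines still match there. Next I'll measure the bench pose and set up a move helper.

```bash
cat >> h.py <<'E'
from scipy.spatial.transform import Rotation as R
A=np.array([.507,.0775,-.371]);B=np.array([.466,-.1213,.375])
def corners(p,d=.046,z=.048): return pts(*p,[(d,d,z),(-d,d,z),(-d,-d,z),(d,-d,z)])
def delta(pos,yaw=None):
    """tool-axis shift in units & turn, to reach TCP pos with tool down, tool-y heading yaw (world, mod pi)"""
    s=state();r=R.from_quat(s["ee_rot"]);d=r.inv().apply(np.array(pos)-s["tool_pos"])/.025
    M=r.as_matrix();y=M[:,1]
    if yaw is None: yaw=np.arctan2(y[1],y[0])
    ty=np.array([np.cos(yaw),np.sin(yaw),0]); 
    if ty@y<0: ty=-ty
    X=np.array([0,0,-1.]);T=np.c_[X,ty,np.cross(X,ty)]
    rv=(r.inv()*R.from_matrix(T)).as_rotvec()
    print("t",round(s["time_s"],2),"pos",s["tool_pos"].round(4),"F",s["wrist_force"].round(2),"w",round(s["width"],3),"toolx",M[:,0].round(3),"tooly",M[:,1].round(3),"toolz",M[:,2].round(3))
    print("shift units",d.round(2),"turn units",np.degrees(rv).round(2)/6)
E
python3 - <<'E'
from h import *
def up(x,y): return unproj("top",[x/4+185-.5,y/4+87-.5],.02)[0]
a,b=up(105,315),up(582,388);print(a,b,np.linalg.norm(a-b),"mid",(a+b)/2)
d=(a-b);th=np.arctan2(-d[0],d[1]);print("bench yaw",th)
print(np.linalg.norm(up(105,315)-up(62,528)))
o=(a+b)/2;c,s=np.cos(th),np.sin(th)
for n,p in(("A",A),("B",B)):
    print(n,"in bench",np.array([[c,s],[-s,c]])@(p[:2]-o[:2]),p[2]-th); print(corners(p).round(4))
delta([*corners(A)[0][:2],.12],0)
E
```

```text
[0.60600639 0.15650834 0.02      ] [ 0.54031645 -0.23279459  0.02      ] 0.3948062123339119 mid [ 0.57316142 -0.03814313  0.02      ]
bench yaw -0.16716271012941034
0.17856622337475053
A in bench [-0.0844805   0.10302287] -0.20383728987058966
[[0.5665 0.1037 0.048 ]
 [0.4808 0.137  0.048 ]
 [0.4475 0.0513 0.048 ]
 [0.5332 0.018  0.048 ]]
B in bench [-0.09183159 -0.09982782] 0.5421627101294103
[[ 0.492  -0.0616  0.048 ]
 [ 0.4063 -0.0953  0.048 ]
 [ 0.44   -0.181   0.048 ]
 [ 0.5257 -0.1473  0.048 ]]
t 0.7 pos [ 0.1436 -0.6083  0.2184] F [ 0.05  0.52 -0.92] w 1.003 toolx [ 0. -0. -1.] tooly [ 0.23  -0.973  0.   ] toolz [-0.973 -0.23  -0.   ]
shift units [  3.93 -23.83 -23.01] turn units [-1.27866667e+01  0.00000000e+00 -1.66666667e-03]
```

```bash
python3 - <<'E'
from h import *
delta([*corners(B)[0][:2],.12])
E
```

```text
t 0.7 pos [ 0.1436 -0.6083  0.2184] F [ 0.05  0.52 -0.92] w 1.003 toolx [ 0. -0. -1.] tooly [ 0.23  -0.973  0.   ] toolz [-0.973 -0.23  -0.   ]
shift units [  3.93 -18.08 -18.58] turn units [ 0.         -0.         -0.00166667]
```

>>> {"name": "play_rows", "arguments": {
  "motion": [
    [[0,-0.9,-0.9,0,0,0,0],[0,-0.9,-0.9,0,0,0,0],[0,-0.9,-0.9,0,0,0,0],[0,-0.9,-0.9,0,0,0,0],[0,-0.9,-0.9,0,0,0,0]]
  ],
  "grip_force": 20
}}

```text
time_s: 1.2
tool_pos: [0.2278, -0.4718, 0.2185]
ee_rot: [0.702, 0.082, -0.702, 0.082]
wrist_force: [0.5, 0.1, 0.4]
width: 0.632
```

>>> {"name": "play_rows", "arguments": {
  "motion": [
    [[0,-0.9,-0.9,0,0,0,0],[0,-0.9,-0.9,0,0,0,0],[0,-0.9,-0.9,0,0,0,0],[0,-0.9,-0.9,0,0,0,0],[0,-0.9,-0.9,0,0,0,0]]
  ]
}}

```text
time_s: 1.7
tool_pos: [0.3114, -0.3365, 0.2186]
ee_rot: [0.702, 0.082, -0.702, 0.082]
wrist_force: [0.5, -0.5, 0.0]
width: 0.171
```

>>> {"name": "play_rows", "arguments": {
  "motion": [
    [[0,-0.9,-0.9,0,0,0,0],[0,-0.9,-0.9,0,0,0,0],[0,-0.9,-0.9,0,0,0,0],[0,-0.9,-0.9,0,0,0,0],[0,-0.9,-0.9,0,0,0,0]]
  ]
}}

```text
time_s: 2.2
tool_pos: [0.3951, -0.2011, 0.2186]
ee_rot: [0.702, 0.082, -0.702, 0.082]
wrist_force: [0.0, -0.2, 0.3]
width: 0.006
```

>>> {"name": "play_rows", "arguments": {
  "motion": [
    [[0.5,-0.9,-0.9,0,0,0,0],[0.5,-0.9,-0.9,0,0,0,0],[0.5,-0.9,-0.9,0,0,0,0],[0.5,-0.9,-0.9,0,0,0,0],[0.5,-0.1,-0.5,0,0,0,0]]
  ]
}}

```text
time_s: 2.7
tool_pos: [0.4742, -0.0852, 0.1558]
ee_rot: [0.703, 0.083, -0.702, 0.083]
wrist_force: [0.2, -1.2, -0.5]
width: 0.005
```

```bash
python3 - <<'E'
from h import *
delta([*corners(B)[0][:2],.08])
E
```

```text
t 2.7 pos [ 0.4742 -0.0852  0.1558] F [ 0.16 -1.16 -0.48] w 0.005 toolx [ 0.001  0.    -1.   ] tooly [ 0.234 -0.972 -0.   ] toolz [-0.972 -0.234 -0.001]
shift units [ 3.03 -0.75 -0.91] turn units [-0.         -0.01333333  0.00166667]
```

>>> {"name": "play_rows", "arguments": {
  "motion": [
    [[0.5,-0.4,-0.5,0,0,0,0],[0.8,-0.35,-0.4,0,0,0,0],[0.8,0,0,0,0,0,0],[0.6,0,0,0,0,0,0],[0.3,0,0,0,0,0,0]]
  ]
}}

```text
time_s: 3.2
tool_pos: [0.4899, -0.0655, 0.0796]
ee_rot: [-0.702, -0.082, 0.703, -0.082]
wrist_force: [-0.5, -0.1, 0.4]
width: 0.006
```

```bash
python3 - <<'E'
from h import *
delta([*corners(B)[0][:2],.072])
im=get_image("top");cv2.imwrite("pics/top1.png",cv2.resize(im[140:250,190:350],None,fx=5,fy=5,interpolation=cv2.INTER_CUBIC))
im=get_image("side");cv2.imwrite("pics/side1.png",cv2.resize(im[110:260,150:350],None,fx=4,fy=4,interpolation=cv2.INTER_CUBIC))
E
```

```text
t 3.2 pos [ 0.4899 -0.0655  0.0796] F [-0.48 -0.08  0.4 ] w 0.006 toolx [-0.002  0.    -1.   ] tooly [ 0.229 -0.973 -0.   ] toolz [-0.973 -0.229  0.001]
shift units [ 0.3  -0.13 -0.11] turn units [0.         0.01333333 0.005     ]
```

View pics/side1.png

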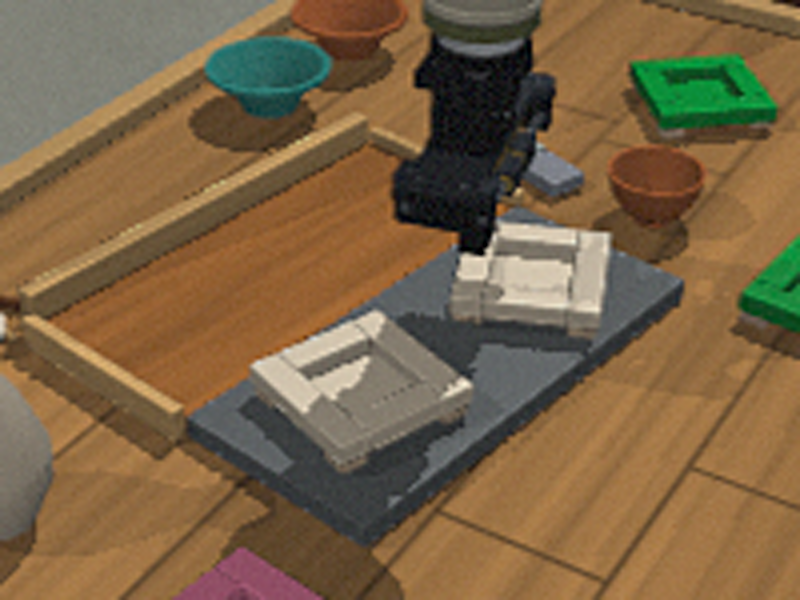

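The closed fingertips are just above dish B's c1 corner, at about (482,248) in the crop. I'll lower in small steps.

>>> {"name": "play_rows", "arguments": {
  "motion": [
    [[0.2,-0.12,-0.1,0,0,0,0],[0.1,0,0,0,0,0,0],[0,0,0,0,0,0,0]]
  ]
}}

```text
time_s: 3.6
tool_pos: [0.4925, -0.0618, 0.0735]
ee_rot: [0.702, 0.082, -0.702, 0.082]
wrist_force: [0.6, -0.6, -0.3]
width: 0.005
```

>>> {"name": "play_rows", "arguments": {
  "motion": [
    [[0.04,0,0,0,0,0,0],[0.04,0,0,0,0,0,0],[0,0,0,0,0,0,0]]
  ]
}}

```text
time_s: 3.9
tool_pos: [0.4923, -0.0619, 0.0713]
ee_rot: [-0.702, -0.082, 0.702, -0.082]
wrist_force: [-0.2, 0.1, -0.0]
width: 0.008
```

>>> {"name": "play_rows", "arguments": {
  "motion": [
    [[0.04,0,0,0,0,0,0],[0,0,0,0,0,0,0]]
  ]
}}

```text
time_s: 4.1
tool_pos: [0.4923, -0.0619, 0.0703]
ee_rot: [-0.702, -0.082, 0.702, -0.082]
wrist_force: [0.2, -0.2, 0.3]
width: 0.005
```

>>> {"name": "play_rows", "arguments": {
  "motion": [
    [[0.04,0,0,0,0,0,0],[0,0,0,0,0,0,0]]
  ]
}}

```text
time_s: 4.3
tool_pos: [0.4923, -0.0618, 0.0692]
ee_rot: [-0.702, -0.082, 0.702, -0.082]
wrist_force: [0.4, -0.7, -0.1]
width: 0.004
```

>>> {"name": "play_rows", "arguments": {
  "motion": [
    [[0.04,0,0,0,0,0,0],[0,0,0,0,0,0,0]]
  ]
}}

```text
time_s: 4.5
tool_pos: [0.4923, -0.0618, 0.0682]
ee_rot: [-0.702, -0.082, 0.702, -0.082]
wrist_force: [0.3, 0.3, 0.3]
width: 0.005
```

>>> {"name": "play_rows", "arguments": {
  "motion": [
    [[0.04,0,0,0,0,0,0],[0,0,0,0,0,0,0]]
  ]
}}

```text
time_s: 4.7
tool_pos: [0.4923, -0.0618, 0.0672]
ee_rot: [-0.702, -0.082, 0.702, -0.082]
wrist_force: [-0.5, -1.1, -1.0]
width: 0.006
```

>>> {"name": "play_rows", "arguments": {
  "motion": [
    [[0.04,0,0,0,0,0,0],[0,0,0,0,0,0,0]]
  ]
}}

```text
time_s: 4.9
tool_pos: [0.4923, -0.0618, 0.0662]
ee_rot: [-0.702, -0.082, 0.702, -0.082]
wrist_force: [-0.3, -0.2, 0.2]
width: 0.006
```

```bash
python3 - <<'E'
from h import *
im=get_image("side");cv2.imwrite("pics/side2.png",cv2.resize(im[145:215,210:310],None,fx=8,fy=8,interpolation=cv2.INTER_CUBIC))
tip=np.array([.4923,-.0618,.0662-.022]);print(proj("side",tip),(proj("side",tip)-[210,145]+.5)*8)
print(state()["wrist_force"])
E
```

```text
[[266.88617441 183.01534339]] [[459.08939524 308.12274709]]
[-0.6009876  -0.12974415  0.26651019]
```

View pics/side2.png

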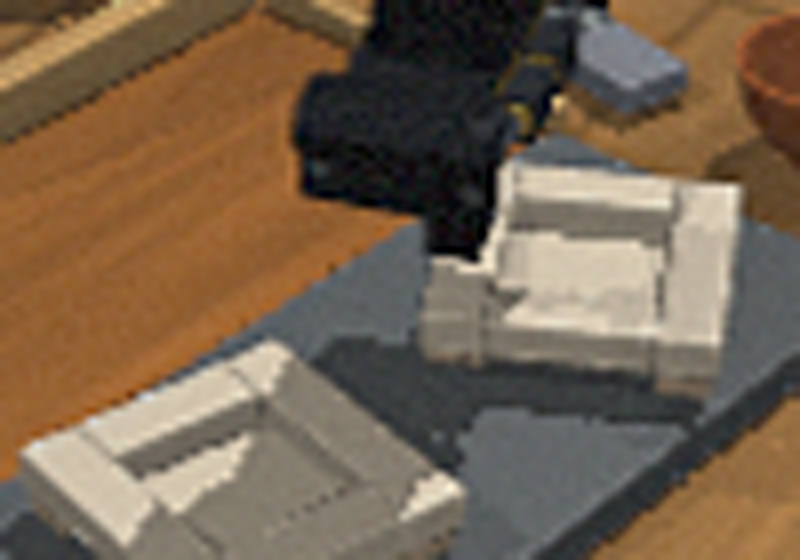

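```bash
python3 - <<'E'
from h import *
im=get_image("top")
cr=cv2.resize(im[155:240,240:340],None,fx=8,fy=8,interpolation=cv2.INTER_CUBIC)
side=get_image("side")
cs=cv2.resize(side[145:215,230:330],None,fx=8,fy=8,interpolation=cv2.INTER_CUBIC)
for c,I,o in(("top",cr,(240,155)),("side",cs,(230,145))):
    f=lambda P:((proj(c,P)+.5-o)*8).astype(int)
    cv2.polylines(I,[f(corners(B,.06))],True,(0,0,255),1)
    for p in corners(B): cv2.circle(I,tuple(f(p)[0].tolist()),5,(0,255,0),1)
    M=R.from_quat(state()["ee_rot"]).as_matrix();t=state()["tool_pos"]
    L=[t+M@[.022,a*.015,b*.0095] for a,b in((1,1),(1,-1),(-1,-1),(-1,1))]
    cv2.polylines(I,[f(np.array(L))],True,(255,0,255),1)
cv2.imwrite("pics/top3.png",cr);cv2.imwrite("pics/side3.png",cs)
E
```

```text
(no output)
```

View pics/top3.png

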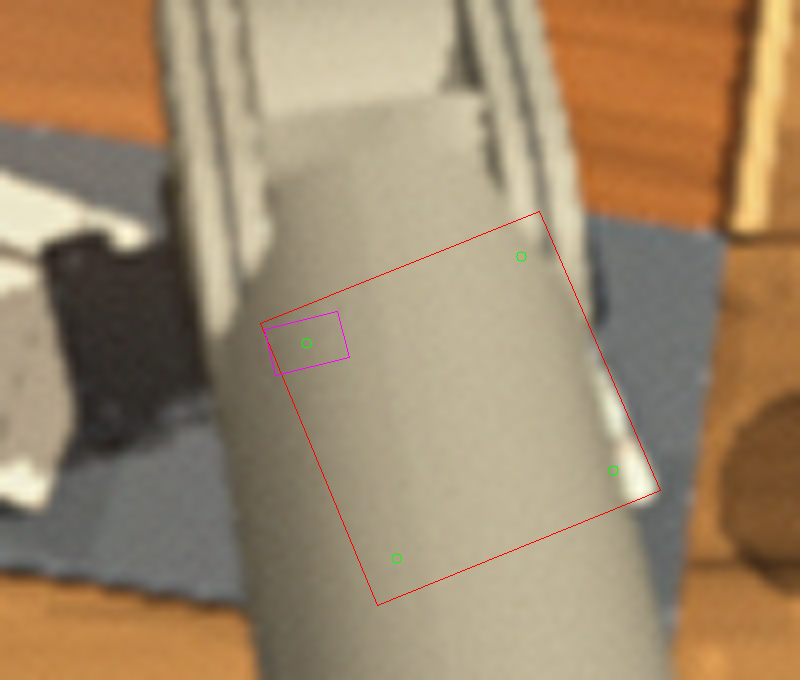

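View pics/side3.png

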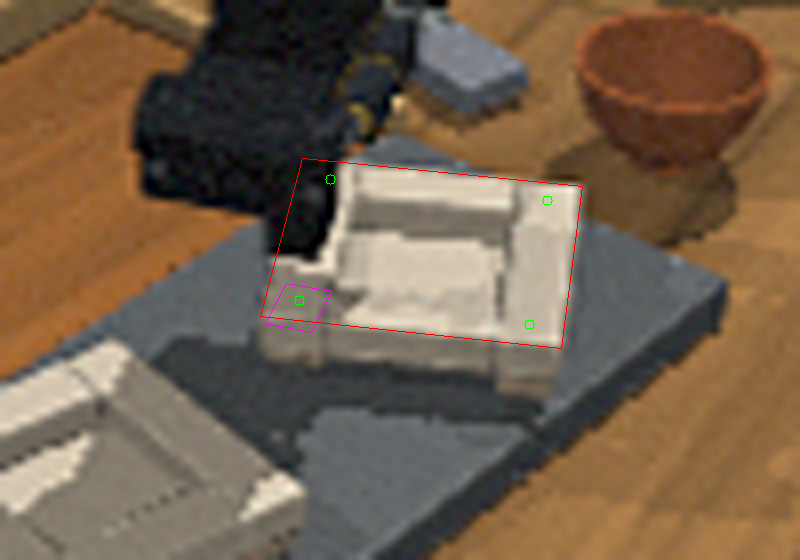

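The side view puts the fingertips at about (300,258) in the crop, above c1 (300,300), and there is no force, so there is still air under them. I'll continue down with force checks.

>>> {"name": "play_rows", "arguments": {
  "motion": [
    [[0.04,0,0,0,0,0,0],[0.04,0,0,0,0,0,0],[0,0,0,0,0,0,0]]
  ]
}}

```text
time_s: 5.35
tool_pos: [0.4923, -0.0618, 0.0642]
ee_rot: [-0.702, -0.082, 0.702, -0.082]
wrist_force: [-0.2, -0.9, 1.0]
width: 0.008
```

>>> {"name": "play_rows", "arguments": {
  "motion": [
    [[0.04,0,0,0,0,0,0],[0.04,0,0,0,0,0,0],[0,0,0,0,0,0,0]]
  ]
}}

```text
time_s: 5.65
tool_pos: [0.4923, -0.0618, 0.0622]
ee_rot: [-0.702, -0.082, 0.702, -0.082]
wrist_force: [-0.3, 0.6, 0.2]
width: 0.001
```

>>> {"name": "play_rows", "arguments": {
  "motion": [
    [[0.04,0,0,0,0,0,0],[0.04,0,0,0,0,0,0],[0,0,0,0,0,0,0]]
  ]
}}

```text
time_s: 5.95
tool_pos: [0.4923, -0.0618, 0.0602]
ee_rot: [-0.702, -0.082, 0.702, -0.082]
wrist_force: [0.1, -0.2, -0.6]
width: 0.005
```

```bash
python3 - <<'E'
from h import *
side=get_image("side")
cs=cv2.resize(side[145:215,230:330],None,fx=8,fy=8,interpolation=cv2.INTER_CUBIC)
cv2.imwrite("pics/side4.png",cs); s=state();print(s["tau"].round(2),s["ft_torque"].round(2))
E
```

```text
[-0.000e+00 -4.542e+01 -5.500e+00 -3.277e+01 -1.000e-02 -9.000e-02
 -1.000e-02] [ 0.01  0.03 -0.01]
```

View pics/side4.png

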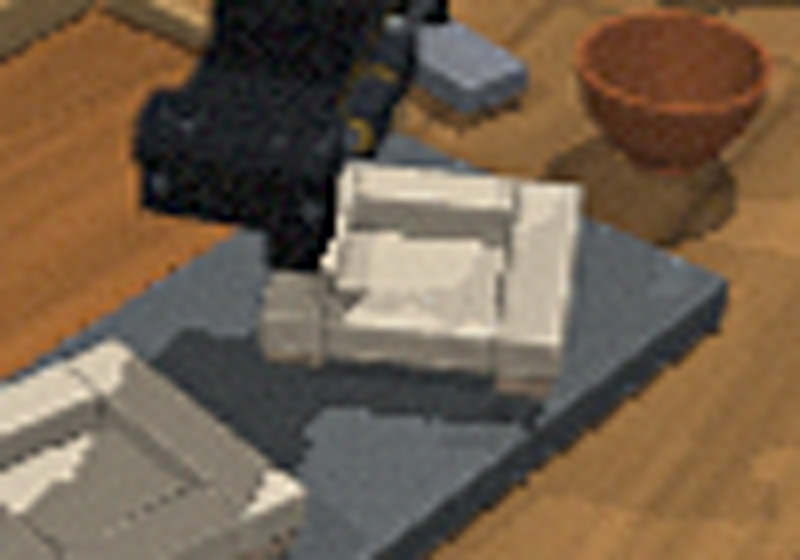

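>>> {"name": "play_rows", "arguments": {
  "motion": [
    [[0.04,0,0,0,0,0,0],[0.04,0,0,0,0,0,0],[0.04,0,0,0,0,0,0],[0,0,0,0,0,0,0]]
  ]
}}

```text
time_s: 6.4
tool_pos: [0.4923, -0.0618, 0.0572]
ee_rot: [-0.702, -0.082, 0.702, -0.082]
wrist_force: [0.3, -0.1, 0.3]
width: 0.004
```

>>> {"name": "play_rows", "arguments": {
  "motion": [
    [[0.04,0,0,0,0,0,0],[0.04,0,0,0,0,0,0],[0,0,0,0,0,0,0]]
  ]
}}

```text
time_s: 6.7
tool_pos: [0.4923, -0.0618, 0.0552]
ee_rot: [-0.702, -0.082, 0.702, -0.082]
wrist_force: [0.8, -0.4, 0.5]
width: 0.009
```

```bash
python3 - <<'E'
from h import *
side=get_image("side")
cs=cv2.resize(side[145:215,230:330],None,fx=8,fy=8,interpolation=cv2.INTER_CUBIC)
cv2.imwrite("pics/side5.png",cs)
E
```

```text
(no output)
```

View pics/side5.png

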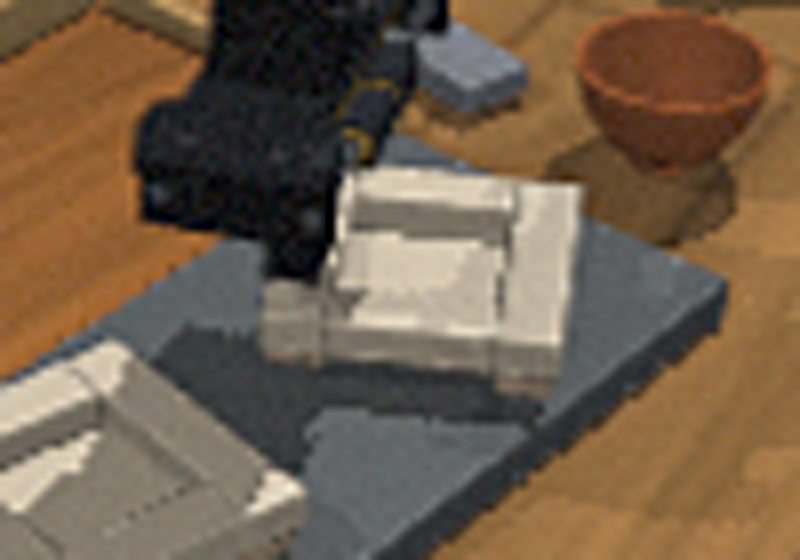

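>>> {"name": "play_rows", "arguments": {
  "motion": [
    [[0.04,0,0,0,0,0,0],[0.04,0,0,0,0,0,0],[0,0,0,0,0,0,0]]
  ]
}}

```text
time_s: 7.05
tool_pos: [0.4923, -0.0618, 0.0532]
ee_rot: [-0.702, -0.082, 0.702, -0.082]
wrist_force: [1.2, 0.1, -0.1]
width: 0.005
```

>>> {"name": "play_rows", "arguments": {
  "motion": [
    [[0.04,0,0,0,0,0,0],[0.04,0,0,0,0,0,0],[0,0,0,0,0,0,0]]
  ]
}}

```text
time_s: 7.35
tool_pos: [0.4923, -0.0618, 0.0512]
ee_rot: [-0.702, -0.082, 0.702, -0.082]
wrist_force: [-0.3, 0.4, 0.5]
width: 0.005
```

>>> {"name": "play_rows", "arguments": {
  "motion": [
    [[0.04,0,0,0,0,0,0],[0.04,0,0,0,0,0,0],[0,0,0,0,0,0,0]]
  ]
}}

```text
time_s: 7.65
tool_pos: [0.4923, -0.0618, 0.0492]
ee_rot: [-0.702, -0.082, 0.702, -0.082]
wrist_force: [0.1, -0.8, -0.5]
width: 0.007
```

```bash
python3 - <<'E'
from h import *
side=get_image("side")
cs=cv2.resize(side[145:215,230:330],None,fx=8,fy=8,interpolation=cv2.INTER_CUBIC)
cv2.imwrite("pics/side6.png",cs)
E
```

```text
(no output)
```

View pics/side6.png

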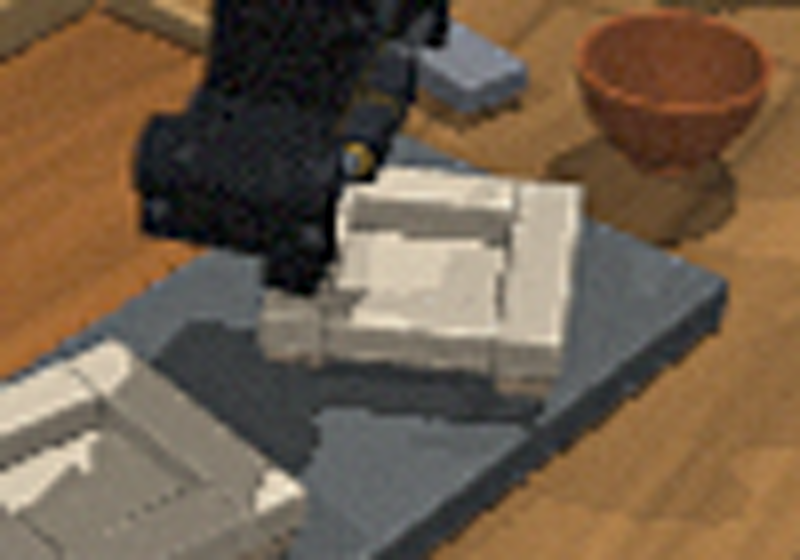

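>>> {"name": "play_rows", "arguments": {
  "motion": [
    [[0.04,0,0,0,0,0,0],[0.04,0,0,0,0,0,0],[0,0,0,0,0,0,0]]
  ]
}}

```text
time_s: 8.0
tool_pos: [0.4923, -0.0618, 0.0472]
ee_rot: [-0.702, -0.082, 0.702, -0.082]
wrist_force: [0.6, 0.1, 1.7]
width: 0.004
```

>>> {"name": "play_rows", "arguments": {
  "motion": [
    [[0.04,0,0,0,0,0,0],[0.04,0,0,0,0,0,0],[0,0,0,0,0,0,0]]
  ]
}}

```text
time_s: 8.3
tool_pos: [0.4923, -0.0618, 0.0452]
ee_rot: [-0.702, -0.082, 0.702, -0.082]
wrist_force: [0.2, 0.6, -0.3]
width: 0.007
```

>>> {"name": "play_rows", "arguments": {
  "motion": [
    [[0.04,0,0,0,0,0,0],[0.04,0,0,0,0,0,0],[0,0,0,0,0,0,0]]
  ]
}}

```text
time_s: 8.6
tool_pos: [0.4926, -0.0617, 0.0434]
ee_rot: [0.702, 0.082, -0.702, 0.082]
wrist_force: [0.3, 0.8, 1.5]
width: 0.004
```

```bash
python3 - <<'E'
from h import *
side=get_image("side")
cs=cv2.resize(side[145:215,230:330],None,fx=8,fy=8,interpolation=cv2.INTER_CUBIC)
cv2.imwrite("pics/side7.png",cs)
E
```

```text
(no output)
```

View pics/side7.png

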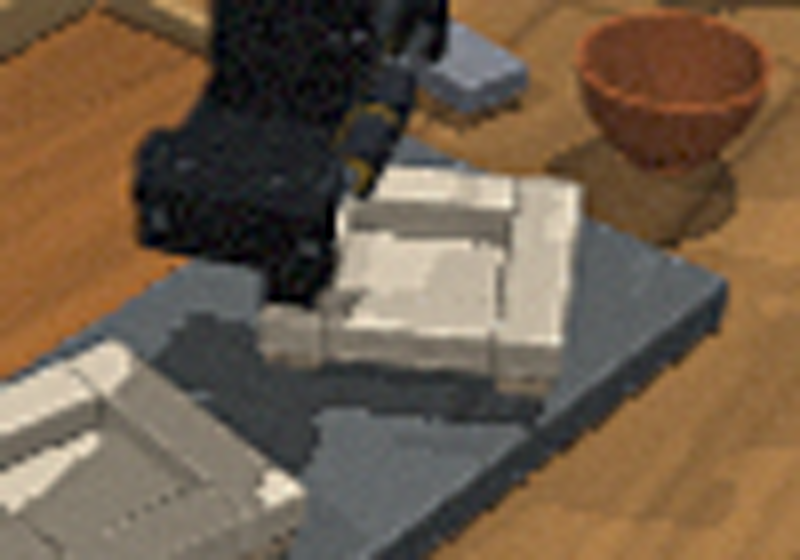

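>>> {"name": "play_rows", "arguments": {
  "motion": [
    [[0.04,0,0,0,0,0,0],[0,0,0,0,0,0,0]]
  ]
}}

```text
time_s: 8.85
tool_pos: [0.4926, -0.0616, 0.0424]
ee_rot: [0.703, 0.082, -0.702, 0.082]
wrist_force: [-0.2, 1.4, 2.3]
width: 0.005
```

>>> {"name": "play_rows", "arguments": {
  "motion": [
    [[0.04,0,0,0,0,0,0],[0,0,0,0,0,0,0]]
  ]
}}

```text
time_s: 9.05
tool_pos: [0.4927, -0.0616, 0.0415]
ee_rot: [0.703, 0.082, -0.702, 0.082]
wrist_force: [0.9, 1.9, 2.7]
width: 0.003
```

>>> {"name": "play_rows", "arguments": {
  "motion": [
    [[0.04,0,0,0,0,0,0],[0,0,0,0,0,0,0]]
  ]
}}

```text
time_s: 9.25
tool_pos: [0.4928, -0.0616, 0.0411]
ee_rot: [0.703, 0.082, -0.702, 0.082]
wrist_force: [-2.5, 3.8, 12.1]
width: 0.009
```

Contact came at about z=0.044. The force then stayed at only 1.5–2.7 N over roughly 3 mm before rising sharply to 12 N, which is what a dip onto a short foot should look like. I'll hold here and take pictures for evidence.

```bash
python3 - <<'E'
from h import *
s=state();print(s["wrist_force"].round(1),s["tool_pos"])
side=get_image("side");cv2.imwrite("pics/side_press1_raw.png",side)
cv2.imwrite("pics/side8.png",cv2.resize(side[145:215,230:330],None,fx=8,fy=8,interpolation=cv2.INTER_CUBIC))
im=cv2.imread("pics/side0.png")
cr=cv2.resize(im[30:120,390:490],None,fx=8,fy=8,interpolation=cv2.INTER_CUBIC)
for h in(0,.022):
    q=((proj("side",[.1436,-.608,.2184-h])[0]+.5-[390,30])*8).astype(int);cv2.circle(cr,tuple(q.tolist()),5,(0,0,255),2);print(q)
cv2.imwrite("pics/g0.png",cr)
E
```

```text
[-2.5  3.8 12.1] [ 0.49281262 -0.06156581  0.04111614]
[318 547]
[305 593]
```

View pics/g0.png

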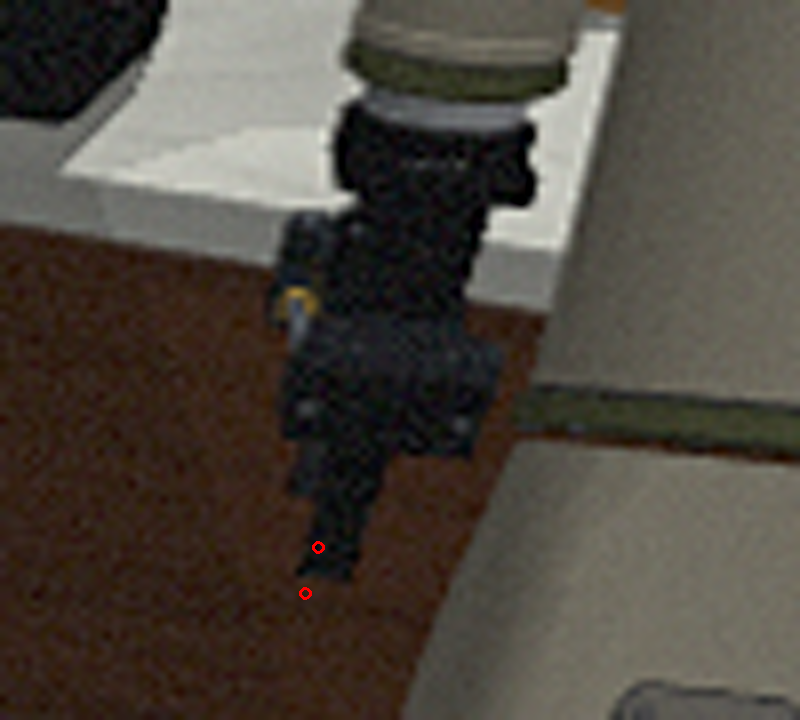

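View pics/side8.png

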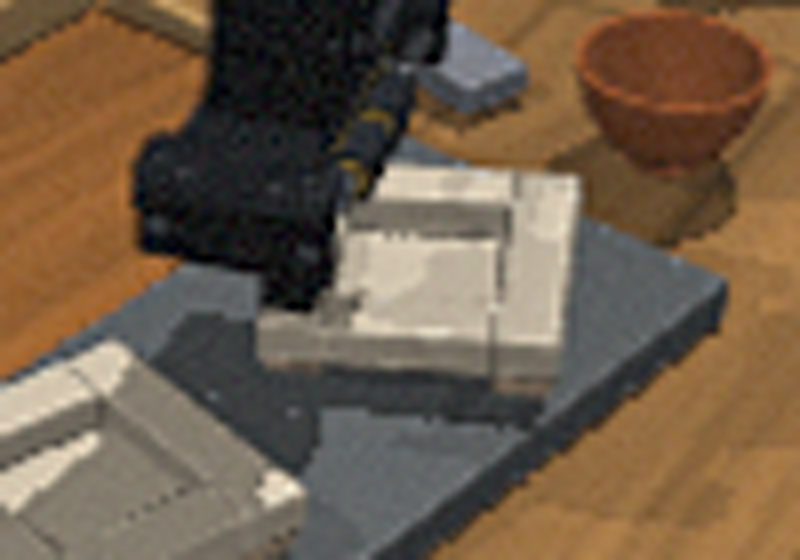

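Dish B rocks. At 12 N on c1, its far right corner c3 moved up in the crop from (580,186) to (580,178). I'll hold a little, then go to c3.

>>> {"name": "play_rows", "arguments": {
  "motion": [
    [[0,0,0,0,0,0,0],[0,0,0,0,0,0,0],[0,0,0,0,0,0,0],[-0.2,0,0,0,0,0,0],[-0.5,0,0,0,0,0,0]]
  ]
}}

```text
time_s: 9.8
tool_pos: [0.4912, -0.0621, 0.0573]
ee_rot: [-0.701, -0.082, 0.703, -0.082]
wrist_force: [0.2, -0.1, -0.4]
width: -0.001
```

>>> {"name": "play_rows", "arguments": {
  "motion": [
    [[-0.3,0.4,0.3,0,0,0,0],[0,0.9,0.7,0,0,0,0],[0,0.9,0.7,0,0,0,0],[0,0.9,0.7,0,0,0,0],[0,0.9,0.6,0,0,0,0]]
  ]
}}

```text
time_s: 10.3
tool_pos: [0.4414, -0.1777, 0.066]
ee_rot: [-0.702, -0.081, 0.702, -0.082]
wrist_force: [0.2, -0.7, 1.4]
width: 0.009
```

```bash
python3 - <<'E'
from h import *
side=get_image("side")
delta([*corners(B)[2][:2],.046])
cv2.imwrite("pics/side9.png",cv2.resize(side[145:215,230:330],None,fx=8,fy=8,interpolation=cv2.INTER_CUBIC))
E
```

```text
t 10.35 pos [ 0.4397 -0.1823  0.0657] F [-0.55 -4.19 -0.27] w 0.006 toolx [-0.001 -0.002 -1.   ] tooly [ 0.225 -0.974  0.002] toolz [-0.974 -0.225  0.002]
shift units [ 0.79 -0.05 -0.03] turn units [-0.          0.01666667 -0.01666667]
```

View pics/side9.png

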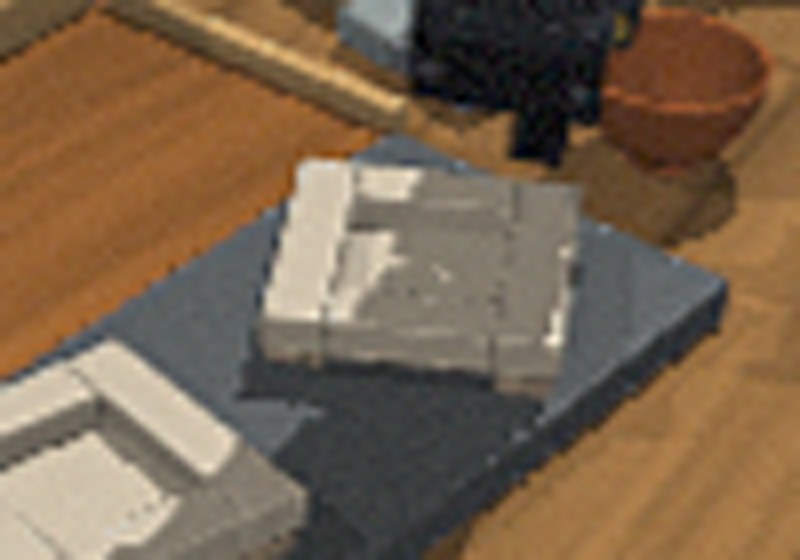

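Dish B has levelled again and stands where it was. The tip is above c3: it is at (540,160) in the crop and will come down at about (545,200).

>>> {"name": "play_rows", "arguments": {
  "motion": [
    [[0.3,0,0,0,0,0,0],[0.3,0,0,0,0,0,0],[0.12,0,0,0,0,0,0],[0.04,0,0,0,0,0,0],[0,0,0,0,0,0,0]]
  ]
}}

```text
time_s: 10.85
tool_pos: [0.4425, -0.1757, 0.0462]
ee_rot: [-0.702, -0.082, 0.702, -0.082]
wrist_force: [0.0, -0.2, -0.1]
width: 0.004
```

>>> {"name": "play_rows", "arguments": {
  "motion": [
    [[0.04,0,0,0,0,0,0],[0.04,0,0,0,0,0,0],[0,0,0,0,0,0,0]]
  ]
}}

```text
time_s: 11.15
tool_pos: [0.4424, -0.1763, 0.0443]
ee_rot: [0.702, 0.082, -0.702, 0.082]
wrist_force: [0.4, -0.0, -0.5]
width: 0.006
```

>>> {"name": "play_rows", "arguments": {
  "motion": [
    [[0.04,0,0,0,0,0,0],[0,0,0,0,0,0,0]]
  ]
}}

```text
time_s: 11.35
tool_pos: [0.4424, -0.1766, 0.0434]
ee_rot: [0.702, 0.082, -0.702, 0.082]
wrist_force: [-0.2, -1.4, 2.1]
width: 0.007
```

>>> {"name": "play_rows", "arguments": {
  "motion": [
    [[0.04,0,0,0,0,0,0],[0,0,0,0,0,0,0]]
  ]
}}

```text
time_s: 11.55
tool_pos: [0.4424, -0.1767, 0.0424]
ee_rot: [0.702, 0.081, -0.702, 0.082]
wrist_force: [0.3, -1.8, 1.7]
width: 0.002
```

>>> {"name": "play_rows", "arguments": {
  "motion": [
    [[0.04,0,0,0,0,0,0],[0,0,0,0,0,0,0]]
  ]
}}

```text
time_s: 11.75
tool_pos: [0.4425, -0.1768, 0.0416]
ee_rot: [0.702, 0.081, -0.702, 0.082]
wrist_force: [-1.4, -2.2, 5.1]
width: 0.004
```

>>> {"name": "play_rows", "arguments": {
  "motion": [
    [[0.04,0,0,0,0,0,0],[0,0,0,0,0,0,0]]
  ]
}}

```text
time_s: 11.95
tool_pos: [0.4425, -0.1769, 0.0413]
ee_rot: [-0.702, -0.081, 0.702, -0.082]
wrist_force: [-7.3, -0.7, 15.2]
width: 0.007
```

```bash
python3 - <<'E'
from h import *
side=get_image("side");cv2.imwrite("pics/side_press2_raw.png",side)
cv2.imwrite("pics/side10.png",cv2.resize(side[145:215,230:330],None,fx=8,fy=8,interpolation=cv2.INTER_CUBIC))
E
```

```text
(no output)
```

View pics/side10.png

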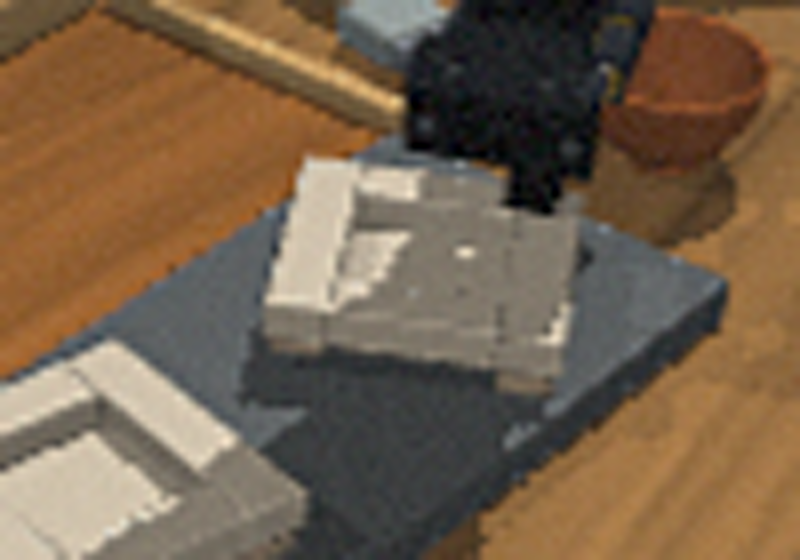

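With c3 pressed at 15 N, the left corner c1 lifts: its rim is at (262,305) and its foot at (270,350) in the crop. Now back to c1.

>>> {"name": "play_rows", "arguments": {
  "motion": [
    [[0,0,0,0,0,0,0],[0,0,0,0,0,0,0],[0,0,0,0,0,0,0],[-0.2,0,0,0,0,0,0],[-0.5,0,0,0,0,0,0]]
  ]
}}

```text
time_s: 12.5
tool_pos: [0.4416, -0.1757, 0.0574]
ee_rot: [-0.702, -0.082, 0.703, -0.081]
wrist_force: [0.6, -0.5, 0.4]
width: 0.006
```

>>> {"name": "play_rows", "arguments": {
  "motion": [
    [[-0.3,-0.4,-0.3,0,0,0,0],[0,-0.9,-0.7,0,0,0,0],[0,-0.9,-0.7,0,0,0,0],[0,-0.9,-0.7,0,0,0,0],[0,-0.9,-0.6,0,0,0,0]]
  ]
}}

```text
time_s: 13.0
tool_pos: [0.4933, -0.0595, 0.0661]
ee_rot: [0.703, 0.082, -0.702, 0.082]
wrist_force: [0.2, 0.3, -0.3]
width: 0.001
```

>>> {"name": "play_rows", "arguments": {
  "motion": [
    [[0,0,0,0,0,0,0],[0.3,0,0,0,0,0,0],[0.3,0,0,0,0,0,0],[0.12,0,0,0,0,0,0],[0.04,0,0,0,0,0,0]]
  ]
}}

```text
time_s: 13.5
tool_pos: [0.4917, -0.0625, 0.0456]
ee_rot: [-0.702, -0.081, 0.703, -0.081]
wrist_force: [-0.7, -0.4, -0.2]
width: 0.002
```

>>> {"name": "play_rows", "arguments": {
  "motion": [
    [[0.04,0,0,0,0,0,0],[0.04,0,0,0,0,0,0],[0,0,0,0,0,0,0]]
  ]
}}

```text
time_s: 13.8
tool_pos: [0.4924, -0.062, 0.0444]
ee_rot: [0.702, 0.082, -0.702, 0.082]
wrist_force: [-0.4, 0.7, 0.3]
width: 0.004
```

>>> {"name": "play_rows", "arguments": {
  "motion": [
    [[0.04,0,0,0,0,0,0],[0.04,0,0,0,0,0,0],[0,0,0,0,0,0,0]]
  ]
}}

```text
time_s: 14.1
tool_pos: [0.4927, -0.0616, 0.0425]
ee_rot: [0.703, 0.082, -0.702, 0.082]
wrist_force: [1.1, 0.8, 2.3]
width: 0.01
```

>>> {"name": "play_rows", "arguments": {
  "motion": [
    [[0.04,0,0,0,0,0,0],[0.04,0,0,0,0,0,0],[0,0,0,0,0,0,0],[0,0,0,0,0,0,0],[0,0,0,0,0,0,0]]
  ]
}}

```text
time_s: 14.6
tool_pos: [0.4929, -0.0615, 0.0411]
ee_rot: [0.703, 0.082, -0.702, 0.082]
wrist_force: [-1.8, 2.0, 10.8]
width: 0.006
```

```bash
python3 - <<'E'
from h import *
side=get_image("side");cv2.imwrite("pics/side_press3_raw.png",side)
cv2.imwrite("pics/side11.png",cv2.resize(side[145:215,230:330],None,fx=8,fy=8,interpolation=cv2.INTER_CUBIC))
E
```

```text
(no output)
```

View pics/side11.png

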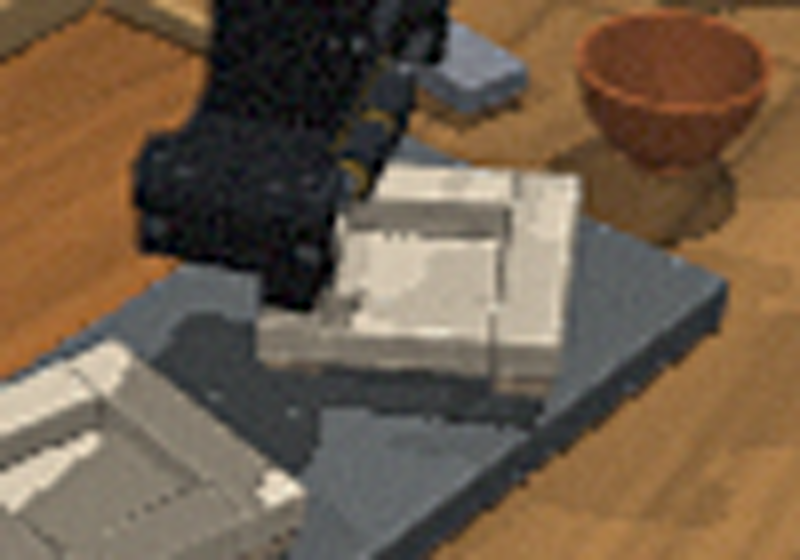

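The c1–c3–c1 rocking test on B is done: c1 dipped again at 10.8 N and c3 rose to (580,178). Next I'll lift, partly open the fingers to 36 mm, and turn to match the dish's sides above its recess.

>>> {"name": "play_rows", "arguments": {
  "motion": [
    [[0,0,0,0,0,0,0],[-0.2,0,0,0,0,0,0],[-0.6,0,0,0,0,0,0],[-0.8,0,0,0,0,0,36],[-0.8,0,0,0,0,0,36]]
  ],
  "grip_force": 10
}}

```text
time_s: 15.15
tool_pos: [0.4921, -0.0619, 0.1016]
ee_rot: [-0.702, -0.082, 0.703, -0.082]
wrist_force: [0.1, 0.1, -0.4]
width: 0.112
```

>>> {"name": "play_rows", "arguments": {
  "motion": [
    [[0,0.7,0.5,-0.7,0,0,36],[0,0.7,0.5,-0.7,0,0,36],[0,0.6,0.5,0,0,0,36],[0,0,0,0,0,0,36],[0,0,0,0,0,0,36]]
  ]
}}

```text
time_s: 15.65
tool_pos: [0.4715, -0.1208, 0.1009]
ee_rot: [0.695, 0.133, -0.694, 0.133]
wrist_force: [0.6, -0.1, 0.5]
width: 0.402
```

```bash
python3 - <<'E'
from h import *
side=get_image("side")
delta([*B[:2],.07],B[2]+np.pi/2)
cr=cv2.resize(side[115:215,210:330],None,fx=6,fy=6,interpolation=cv2.INTER_CUBIC)
t=state()["tool_pos"]
for h in(0,.022):
    q=((proj("side",t-[0,0,h])[0]+.5-[210,115])*6).astype(int);cv2.circle(cr,tuple(q.tolist()),4,(0,0,255),1);print(q)
cv2.imwrite("pics/side12.png",cr)
E
```

```text
t 15.7 pos [ 0.4717 -0.1202  0.1009] F [0.76 0.64 0.59] w 0.408 toolx [ 0.  0. -1.] tooly [ 0.37  -0.929  0.   ] toolz [-0.929 -0.37  -0.   ]
shift units [ 1.23 -0.04  0.23] turn units [ 0.03333333 -0.00333333 -0.00166667]
[434 283]
[432 317]
```

View pics/side12.png

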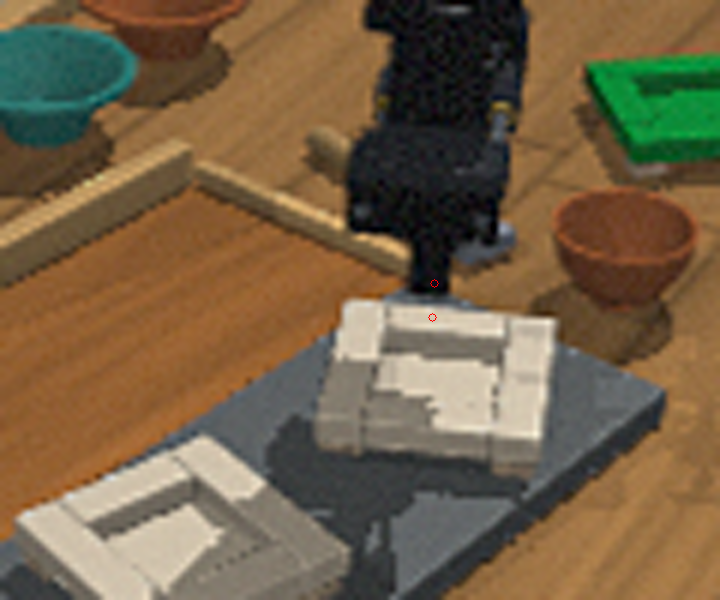

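The half-open fingers hang over the recess, with the near tip at (430,295) in the crop. By contact, the real tips sit about 4 mm above the reported TCP when closed, so I'll lower in guarded steps.

>>> {"name": "play_rows", "arguments": {
  "motion": [
    [[0.6,-0.04,0.1,0,0,0,36],[0.6,0,0.1,0,0,0,36],[0.2,0,0,0,0,0,36],[0,0,0,0,0,0,36]]
  ]
}}

```text
time_s: 16.1
tool_pos: [0.4664, -0.1208, 0.0651]
ee_rot: [-0.694, -0.134, 0.695, -0.133]
wrist_force: [-0.0, -0.0, -0.2]
width: 0.412
```

>>> {"name": "play_rows", "arguments": {
  "motion": [
    [[0.24,0,0,0,0,0,36],[0.24,0,0,0,0,0,36],[0.2,0,0,0,0,0,36],[0,0,0,0,0,0,36]]
  ]
}}

```text
time_s: 16.5
tool_pos: [0.4661, -0.1215, 0.0477]
ee_rot: [-0.694, -0.133, 0.695, -0.133]
wrist_force: [0.7, 0.3, -0.2]
width: 0.415
```

```bash
python3 - <<'E'
from h import *
side=get_image("side")
delta([*B[:2],.034],B[2]+np.pi/2)
cr=cv2.resize(side[145:215,230:330],None,fx=8,fy=8,interpolation=cv2.INTER_CUBIC)
cv2.imwrite("pics/side13.png",cr)
E
```

```text
t 16.55 pos [ 0.4663 -0.1215  0.048 ] F [-0.43 -0.22 -0.42] w 0.415 toolx [-0.001  0.    -1.   ] tooly [ 0.369 -0.929 -0.   ] toolz [-0.929 -0.369  0.   ]
shift units [ 0.56 -0.01  0.01] turn units [0.03333333 0.005      0.005     ]
```

View pics/side13.png

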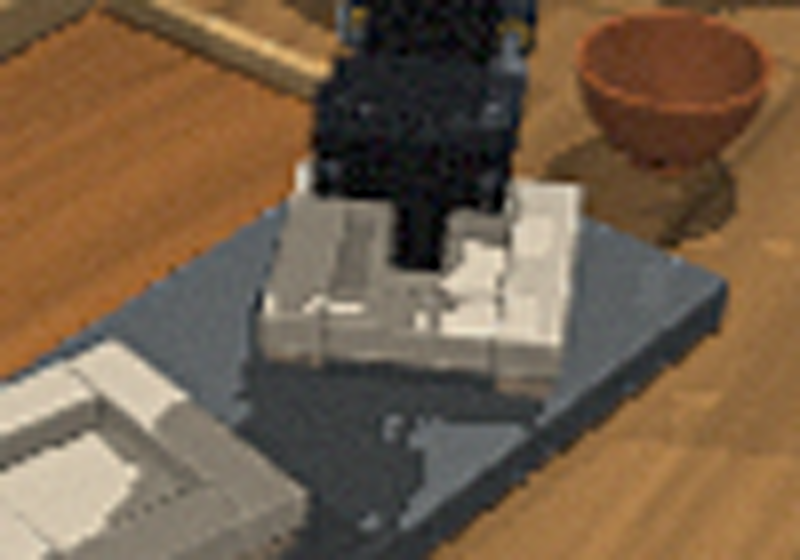

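>>> {"name": "play_rows", "arguments": {
  "motion": [
    [[0.08,0,0,0,0,0,36],[0.08,0,0,0,0,0,36],[0.04,0,0,0,0,0,36],[0,0,0,0,0,0,36]]
  ]
}}

```text
time_s: 16.95
tool_pos: [0.4664, -0.1216, 0.0432]
ee_rot: [-0.694, -0.133, 0.695, -0.133]
wrist_force: [-0.6, -0.2, -0.9]
width: 0.414
```

>>> {"name": "play_rows", "arguments": {
  "motion": [
    [[0.04,0,0,0,0,0,36],[0.04,0,0,0,0,0,36],[0.04,0,0,0,0,0,36],[0,0,0,0,0,0,36]]
  ]
}}

```text
time_s: 17.35
tool_pos: [0.4664, -0.1216, 0.0402]
ee_rot: [-0.694, -0.133, 0.695, -0.133]
wrist_force: [0.4, 0.5, 0.4]
width: 0.416
```

>>> {"name": "play_rows", "arguments": {
  "motion": [
    [[0.04,0,0,0,0,0,36],[0.04,0,0,0,0,0,36],[0.04,0,0,0,0,0,36],[0,0,0,0,0,0,36]]
  ]
}}

```text
time_s: 17.75
tool_pos: [0.4664, -0.1216, 0.0372]
ee_rot: [-0.694, -0.133, 0.695, -0.133]
wrist_force: [-0.1, 0.3, 0.5]
width: 0.412
```

```bash
python3 - <<'E'
from h import *
side=get_image("side")
delta([*B[:2],.034],B[2]+np.pi/2)
cr=cv2.resize(side[145:215,230:330],None,fx=8,fy=8,interpolation=cv2.INTER_CUBIC)
cv2.imwrite("pics/side14.png",cr)
E
```

```text
t 17.8 pos [ 0.4665 -0.1216  0.0373] F [0.4  0.27 0.32] w 0.411 toolx [-0. -0. -1.] tooly [ 0.369 -0.929 -0.   ] toolz [-0.929 -0.369  0.   ]
shift units [ 0.13 -0.02  0.01] turn units [0.03333333 0.         0.        ]
```

View pics/side14.png

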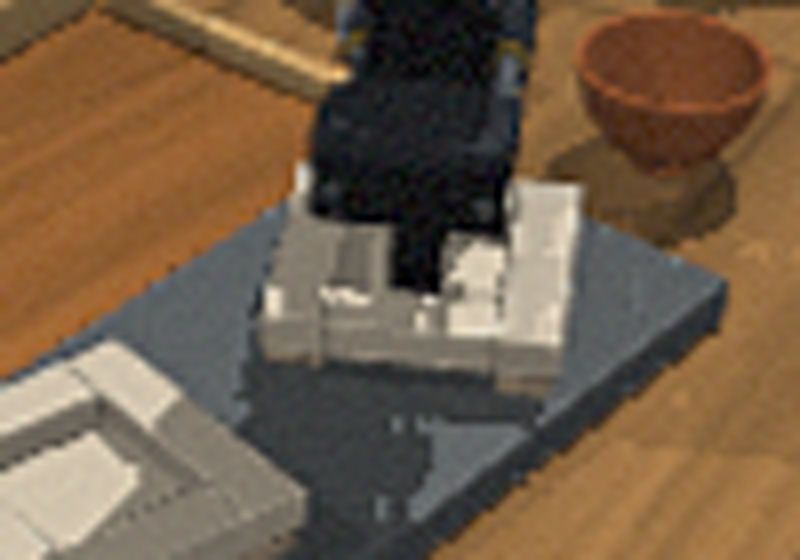

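>>> {"name": "play_rows", "arguments": {
  "motion": [
    [[0.04,0,0,0,0,0,36],[0.04,0,0,0,0,0,36],[0.04,0,0,0,0,0,36],[0,0,0,0,0,0,36]]
  ]
}}

```text
time_s: 18.2
tool_pos: [0.4664, -0.1216, 0.0342]
ee_rot: [-0.694, -0.133, 0.695, -0.133]
wrist_force: [-0.3, -0.0, -0.1]
width: 0.412
```

>>> {"name": "play_rows", "arguments": {
  "motion": [
    [[0.04,0,0,0,0,0,36],[0.04,0,0,0,0,0,36],[0,0,0,0,0,0,36]]
  ]
}}

```text
time_s: 18.5
tool_pos: [0.4664, -0.1216, 0.0322]
ee_rot: [-0.694, -0.133, 0.695, -0.133]
wrist_force: [0.1, -0.1, 0.7]
width: 0.415
```

>>> {"name": "play_rows", "arguments": {
  "motion": [
    [[0.04,0,0,0,0,0,36],[0,0,0,0,0,0,36]]
  ]
}}

```text
time_s: 18.7
tool_pos: [0.4665, -0.1216, 0.0313]
ee_rot: [0.694, 0.133, -0.694, 0.133]
wrist_force: [-0.2, 0.5, -0.2]
width: 0.417
```

>>> {"name": "play_rows", "arguments": {
  "motion": [
    [[0.04,0,0,0,0,0,36],[0,0,0,0,0,0,36]]
  ]
}}

```text
time_s: 18.9
tool_pos: [0.4666, -0.1216, 0.0312]
ee_rot: [-0.694, -0.133, 0.695, -0.133]
wrist_force: [-5.0, 0.3, 14.9]
width: 0.415
```

```bash
python3 - <<'E'
from h import *
side=get_image("side")
delta([*B[:2],.034],B[2]+np.pi/2)
cr=cv2.resize(side[145:215,230:330],None,fx=8,fy=8,interpolation=cv2.INTER_CUBIC)
cv2.imwrite("pics/side15.png",cr)
E
```

```text
t 18.95 pos [ 0.4666 -0.1216  0.0312] F [-5.43  0.36 14.2 ] w 0.412 toolx [-0.    -0.001 -1.   ] tooly [ 0.37  -0.929  0.001] toolz [-0.929 -0.37   0.   ]
shift units [-0.11 -0.02  0.02] turn units [ 0.03333333  0.00333333 -0.005     ]
```

View pics/side15.png

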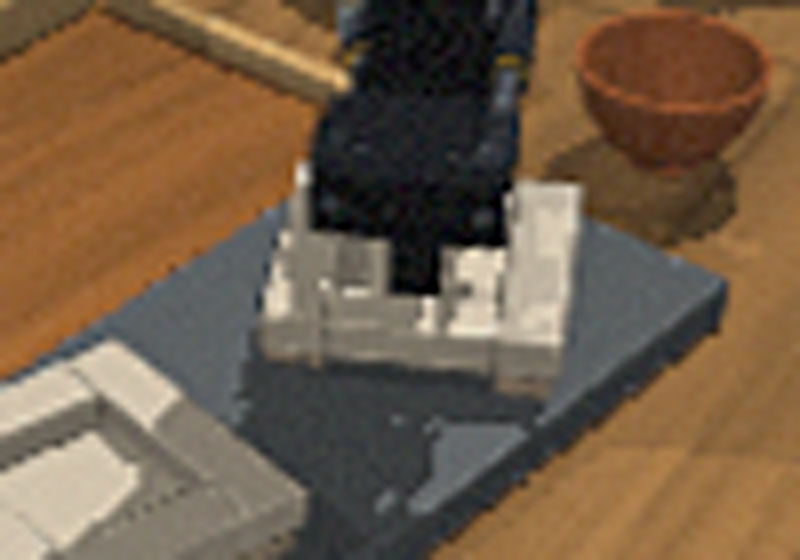

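Hard contact came at 0.0313, which matches the recess floor at 35 mm given the 4 mm tip offset, so the fingers are inside the recess. I'll raise 3 mm and move forward to the front wall.

>>> {"name": "play_rows", "arguments": {
  "motion": [
    [[-0.12,0,0,0,0,0,36],[-0.04,0,-0.2,0,0,0,36],[0,0,-0.3,0,0,0,36],[0,0,-0.3,0,0,0,36],[0,0,-0.1,0,0,0,36]]
  ]
}}

```text
time_s: 19.45
tool_pos: [0.4879, -0.1128, 0.0341]
ee_rot: [-0.694, -0.133, 0.695, -0.133]
wrist_force: [-3.6, -0.9, 1.9]
width: 0.413
```

>>> {"name": "play_rows", "arguments": {
  "motion": [
    [[0,0,-0.1,0,0,0,36],[0,0,-0.1,0,0,0,36],[0,0,0,0,0,0,36]]
  ]
}}

```text
time_s: 19.75
tool_pos: [0.4922, -0.1114, 0.0342]
ee_rot: [0.695, 0.133, -0.694, 0.133]
wrist_force: [-1.1, -1.6, 0.6]
width: 0.415
```

>>> {"name": "play_rows", "arguments": {
  "motion": [
    [[0,0.16,-0.28,0.5,0,0,36],[0,0.14,-0.28,0.5,0,0,36],[0,0.13,-0.29,0.5,0,0,36],[0,0.12,-0.3,0.5,0,0,36],[0,0.1,-0.3,0.5,0,0,36]]
  ]
}}

```text
time_s: 20.25
tool_pos: [0.5315, -0.1173, 0.0342]
ee_rot: [-0.706, -0.041, 0.706, -0.04]
wrist_force: [-2.1, -0.7, 0.1]
width: 0.41
```

```bash
python3 - <<'E'
from h import *
side=get_image("side")
delta([.6613,-.1443,.034],np.radians(80.4))
cr=cv2.resize(side[125:215,200:330],None,fx=6,fy=6,interpolation=cv2.INTER_CUBIC)
cv2.imwrite("pics/side16.png",cr)
E
```

```text
t 20.3 pos [ 0.5328 -0.1174  0.0344] F [-1.02 -0.66 -0.42] w 0.414 toolx [ 0.001  0.    -1.   ] tooly [ 0.111 -0.994 -0.   ] toolz [-0.994 -0.111 -0.001]
shift units [ 0.02  1.64 -4.99] turn units [ 2.66166667e+00 -1.16666667e-02  1.66666667e-03]
```

View pics/side16.png

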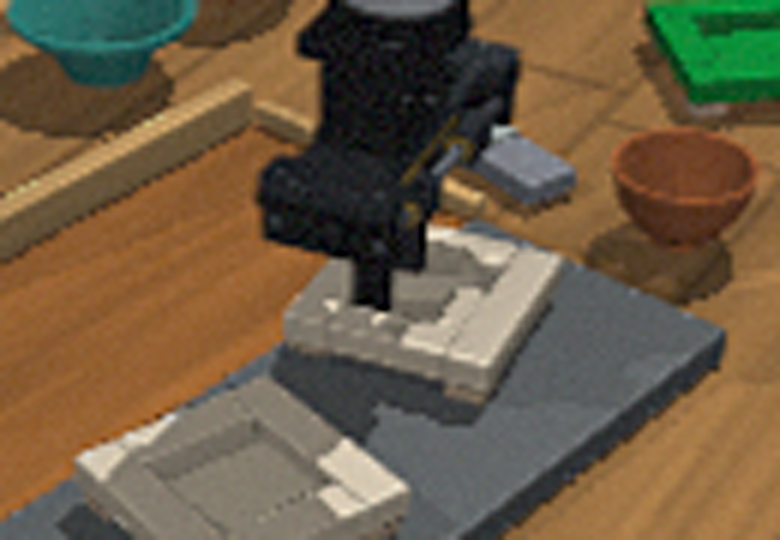

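The dish is following and turning with the tool, and its front corner is at the joint at (300,310) in the crop. The sound dish is untouched. I'll continue.

>>> {"name": "play_rows", "arguments": {
  "motion": [
    [[0,0.1,-0.3,0.5,0,0,36],[0,0.1,-0.3,0.5,0,0,36],[0,0.06,-0.3,0.5,0,0,36],[0,0.04,-0.3,0.5,0,0,36],[0,0.02,-0.3,0.5,0,0,36]]
  ]
}}

```text
time_s: 20.8
tool_pos: [0.5691, -0.1247, 0.0342]
ee_rot: [-0.705, 0.052, 0.705, 0.052]
wrist_force: [-1.5, 0.9, 0.1]
width: 0.413
```

>>> {"name": "play_rows", "arguments": {
  "motion": [
    [[0,0,-0.3,0.1,0,0,36],[0,0,-0.3,0,0,0,36],[0,0,-0.3,0,0,0,36],[0,0,-0.3,0,0,0,36],[0,0,-0.2,0,0,0,36]]
  ]
}}

```text
time_s: 21.3
tool_pos: [0.6045, -0.1303, 0.0343]
ee_rot: [0.705, -0.055, -0.705, -0.055]
wrist_force: [-1.8, 0.7, 0.5]
width: 0.411
```

```bash
python3 - <<'E'
from h import *
side=get_image("side")
delta([.6613,-.1443,.034],np.radians(80.4))
cr=cv2.resize(side[125:215,200:330],None,fx=6,fy=6,interpolation=cv2.INTER_CUBIC)
cv2.imwrite("pics/side17.png",cr)
E
```

```text
t 21.35 pos [ 0.605  -0.1304  0.0344] F [-0.66  0.59 -0.34] w 0.412 toolx [ 0.001  0.    -1.   ] tooly [-0.155 -0.988 -0.   ] toolz [-0.988  0.155 -0.001]
shift units [ 0.02  0.2  -2.31] turn units [ 0.11666667 -0.00833333  0.00166667]
```

View pics/side17.png

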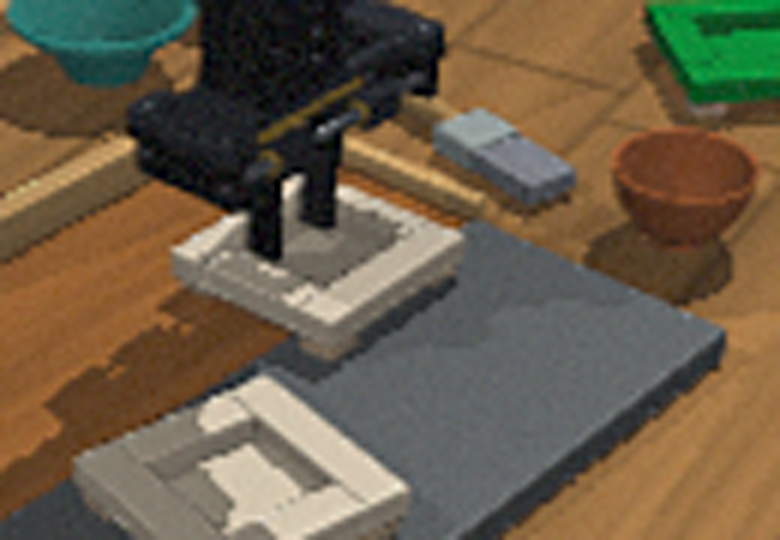

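>>> {"name": "play_rows", "arguments": {
  "motion": [
    [[0,0.04,-0.3,0,0,0,36],[0,0.04,-0.3,0,0,0,36],[0,0.04,-0.3,0,0,0,36],[0,0.04,-0.3,0,0,0,36],[0,0.02,-0.3,0,0,0,36]]
  ]
}}

```text
time_s: 21.85
tool_pos: [0.6407, -0.1408, 0.0343]
ee_rot: [-0.705, 0.055, 0.705, 0.055]
wrist_force: [-2.4, 1.0, 0.9]
width: 0.412
```

>>> {"name": "play_rows", "arguments": {
  "motion": [
    [[0,0,-0.3,0,0,0,36],[0,0,-0.3,0,0,0,36],[0,0,-0.2,0,0,0,36],[0,0,0,0,0,0,36]]
  ]
}}

```text
time_s: 22.25
tool_pos: [0.6608, -0.1436, 0.0344]
ee_rot: [0.705, -0.055, -0.705, -0.055]
wrist_force: [0.2, 0.7, 0.1]
width: 0.411
```

```bash
python3 - <<'E'
from h import *
side=get_image("side")
delta([.6613,-.1443,.034],np.radians(80.4))
cr=cv2.resize(side[125:215,200:330],None,fx=6,fy=6,interpolation=cv2.INTER_CUBIC)
cv2.imwrite("pics/side18.png",cr)
E
```

```text
t 22.3 pos [ 0.6606 -0.1435  0.0345] F [ 0.26 -0.57  0.19] w 0.416 toolx [ 0.001 -0.    -1.   ] tooly [-0.155 -0.988 -0.   ] toolz [-0.988  0.155 -0.001]
shift units [ 0.02  0.03 -0.03] turn units [ 0.115      -0.01        0.00166667]
```

View pics/side18.png

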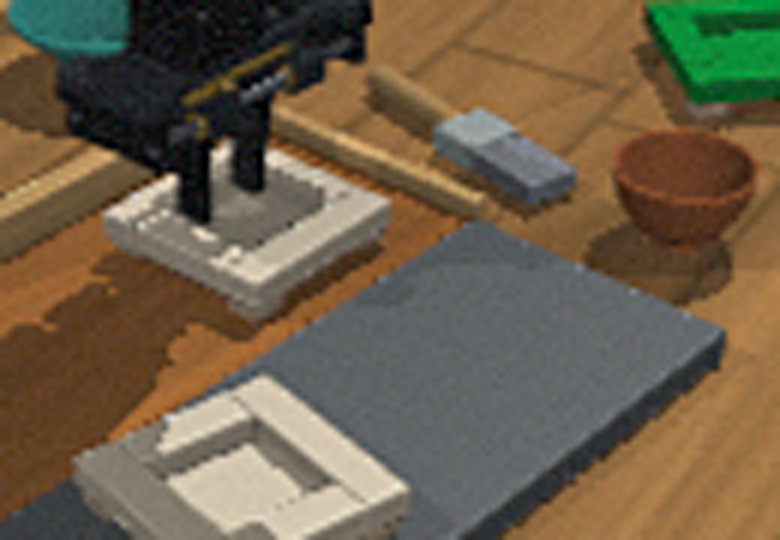

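All four feet appear to be on the wood: the nearest foot is at (260,305) in the crop, with a strip of wood before the joint. I'll back off from the wall, lift out and clear the view.

>>> {"name": "play_rows", "arguments": {
  "motion": [
    [[0,0,0.2,0,0,0,36],[0,0,0.1,0,0,0,36],[-0.2,0,0,0,0,0,36],[-0.6,0,0,0,0,0,36],[-1,0,0,0,0,0,36]]
  ]
}}

```text
time_s: 22.8
tool_pos: [0.6517, -0.1424, 0.0796]
ee_rot: [-0.704, 0.055, 0.706, 0.055]
wrist_force: [-0.1, 1.7, 0.5]
width: 0.415
```

>>> {"name": "play_rows", "arguments": {
  "motion": [
    [[-1,0,0,0,0,0,36],[-1,0,0,0,0,0,36],[-1,0,0,0,0,0,36],[-1,0,0,0,0,0,36],[-1,0,0,0,0,0,36]]
  ]
}}

```text
time_s: 23.3
tool_pos: [0.6526, -0.1423, 0.2071]
ee_rot: [0.706, -0.055, -0.704, -0.055]
wrist_force: [0.2, -0.1, -0.5]
width: 0.412
```

>>> {"name": "play_rows", "arguments": {
  "motion": [
    [[0,0.9,0.3,0,0,0,36],[0,0.9,0.3,0,0,0,36],[0,0.9,0.3,0,0,0,36],[0,0.9,0.3,0,0,0,36],[0,0.9,0.3,0,0,0,36]]
  ]
}}

```text
time_s: 23.8
tool_pos: [0.5977, -0.2485, 0.206]
ee_rot: [0.706, -0.055, -0.704, -0.055]
wrist_force: [0.1, -0.5, -0.3]
width: 0.413
```

>>> {"name": "play_rows", "arguments": {
  "motion": [
    [[0,0.9,0.5,0,0,0,36],[0,0.9,0.5,0,0,0,36],[0,0.9,0.5,0,0,0,36],[0,0.9,0.5,0,0,0,36],[0,0.9,0.5,0,0,0,36]]
  ]
}}

```text
time_s: 24.3
tool_pos: [0.5184, -0.35, 0.2061]
ee_rot: [0.706, -0.055, -0.704, -0.055]
wrist_force: [-0.1, 0.2, 0.5]
width: 0.414
```

```bash
python3 - <<'E'
from h import *
s=state();print(s["time_s"],s["tool_pos"],s["wrist_force"])
cv2.imwrite("pics/sideF.png",get_image("side"));cv2.imwrite("pics/topF.png",get_image("top"))
im=cv2.imread("pics/topF.png");cv2.imwrite("pics/topFc.png",cv2.resize(im[95:245,140:380],None,fx=3.3,fy=3.3,interpolation=cv2.INTER_CUBIC))
E
```

```text
24.3 [ 0.51838731 -0.34995171  0.20606033] [-0.05534258  0.20387938  0.51126114]
```

View pics/topFc.png

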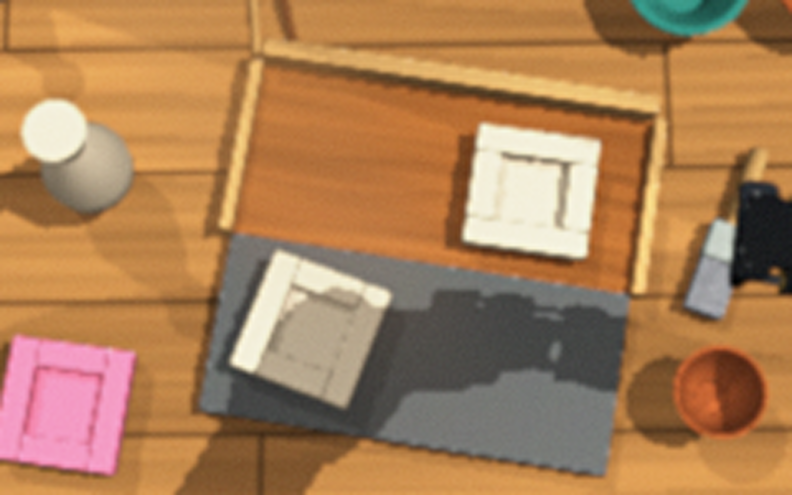

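View pics/sideF.png

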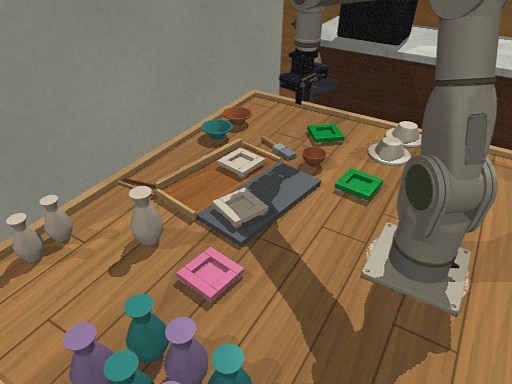

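Top view: the warped dish is on the wood at crop (530,190), behind the joint line. The sound dish is on the slab, and the vase, bowl and brush are where they were. One numeric check before handing in.

```bash
python3 - <<'E'
from seg import *
im=cv2.imread("pics/topF.png");g=im.min(2)
for th in(120,135):
  for o in white("top",im,{"top":th},False):
    uv=[np.nonzero(o)[1].mean(),np.nonzero(o)[0].mean()];x=unproj("top",uv,.045)[0]
    bx=[tuple(list(b[:4])+[b[4]-.002,b[5]-.002]) for b in boxes] if x[0]>.58 else boxes
    p,e=fit({"top":o},[x[0],x[1],-.17],bx);th_=-.167;c,s=np.cos(th_),np.sin(th_)
    print(p.round(4),round(e),"bench",([[c,s],[-s,c]]@(p[:2]-[.5732,-.0381])).round(4),"relyaw",round(p[2]-th_,3))
a=cv2.imread("pics/top0.png").astype(int)
for n,(x0,y0,x1,y1) in dict(vase=(145,122,185,165),bowl=(343,198,374,232)).items():
    print(n,np.abs(a-im)[y0:y1,x0:x1].mean())
print("A patch",np.abs(a-im)[168:222,206:262].mean())
E
```

```text
[ 0.5084  0.0796 -0.3708] 51 bench [-0.0835  0.1053] relyaw -0.204
[ 0.6427 -0.1379 -0.1655] 62 bench [ 0.0851 -0.0869] relyaw 0.002
[ 0.5082  0.0788 -0.3593] 117 bench [-0.0835  0.1045] relyaw -0.192
[ 0.6428 -0.138  -0.1637] 74 bench [ 0.0852 -0.087 ] relyaw 0.003
vase 9.49282945736434
bowl 7.15528146742568
A patch 27.221340388007054
```

>>> {"name": "play_rows", "arguments": {
  "motion": [
    [[0,0,0,0,0,0,36],[0,0,0,0,0,0,36]]
  ]
}}

```text
time_s: 24.6
tool_pos: [0.5197, -0.3481, 0.2052]
ee_rot: [0.705, -0.054, -0.705, -0.054]
wrist_force: [-0.3, 0.5, 0.6]
width: 0.415
```

```bash
python3 -c "
from rig import *
print(ticket.sign_off())"
```

```text
the job is handed in; nothing more can be done
None
```

The right-hand dish on the slab was the warped one. It is now on the wooden board, and the job was handed in at about 25 s.

**Finding the dish:** I pressed its c1 corner, then c3, then c1 again. Each time the corner gave about 3 mm at 1.5–2.7 N, then stopped hard at 11–15 N. The side camera showed the opposite corner rising on each press. I never pressed the other dish, because the first corner I tried already rocked.

**Moving it:** With the fingers in its recess, I slid it over the joint and turned it to line up with the bench, with pushing forces of only a few N.

**Last checks:**
- **Warped dish:** its centre is about 85 mm onto the board and 87 mm to the right of the middle, square to the bench. Its rear edge is about 25 mm past the joint and it is clear of the battens, so all four feet are on the wood.
- **Sound dish:** its fitted position is within 1–2 mm of where it started, which is within the measuring error.
- **Vase, bowl and brush:** by eye they are where they were. The image comparison only covered the vase and bowl and was blurred by the arm's changing shadow. The brush was partly hidden by the gripper.

**What disagreed:** the fingertips touched about 26 mm lower on the reported TCP than the stated 22 mm tip length implies. I set heights by force and camera instead, and contacts on the rim and the recess floor agreed with each other. The c3 press landed about 5 mm off the marked point but was still over the foot.

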